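# Lock the tumbler's closing collar and collect the finished housing

## Robot

A 7-joint arm with a two-finger parallel gripper is mounted at the origin on the work surface. World frame = base frame: x ahead of the robot, y to its left, z up, the work surface at z = 0. Lengths are in m, angles in rad, forces in N, time in s.
With the tool pointing down it reaches from about 0.425 to 0.975 m from the base axis. Payload 16.7 kg.
Tool frame: the origin (TCP) lies midway between the tips of the shut fingers; the grasp point (between the pads) lies 19 mm behind it; z points along the fingers, y is the line along which they close (so a half turn about z gives the same grasp; the last joint's range is limited). The gripper opens to 85 mm and grips with 20 to 120 N. Pads are 22 mm wide; open, the fingers measure 114 mm over their backs; the gripper's body (76 mm by 85 mm) begins 54 mm behind the grasp point. The pads swing forward as they close: fully open they stand 13 mm farther back than shut.
Start: joints at [-1.409, 0.426, 0.074, 1.606, -0.034, 1.111, -0.067], TCP at [0.207, 0.642, 0.231] pointing down, gripper open.
Joint ranges: [-2.85, 2.85], [-0.5, 2.14], [-1.23, 1.37], [0.21, 2.46], [-1.02, 4.16], [0.16, 2.05], [-2.73, 2.73]. Speed limits (rad/s): [1.89, 1.89, 2.39, 2.39, 3.01, 3.01, 3.01].

## Interface

Orientations are given as a unit quaternion [w, x, y, z].
In Python, from bench import status, camera, camera_params, ticket gives the robot as it stands.
- The arm moves only by the tool servo_tool, never from a script. Its argument "steps" is a list of rows, each an object with "travel": the shift along the world's x, y, z scaled (see below), a list of three; "angular": the turn, a rotation vector about the world's x, y, z scaled (see below), a list of three. In form: [{"travel": [tx, ty, tz], "angular": [ax, ay, az]}, ...]. A call has 1 to 20 rows; each row shifts and turns the commanded pose from where the row before left it; what a row does not reach is not made up. The controller multiplies each number of a shift by 40 mm and each number of a turn by 5 degrees. A row lasts 1/12 s, in which the tool goes at most 41.7 mm and 7.16 degrees, less where a joint would pass 70% of its speed; a pose out of reach is approached as far as the arm can. A call with a number of a shift or a turn outside -1 to 1 is refused whole. A call with a gripper value outside its range is refused whole. "gripper" is the opening, from 0 (shut) to 1 (fully open), set as the call begins (left out, the last holds). The fingers move at their own pace and stop on an object; "newtons" is the grip in N (left out, the last holds). Time passes only in rows, so rows that do not move let the fingers close. It gives the time, the measured TCP pose, the force, the opening and the grip force at its end, in the units of the state.
- status.observe(): the state, without advancing time (a new reading comes with each control period).
- camera(name): name is "scene" or "top" or "wrist"; returns the picture (480x640x3 uint8, red, green, blue); there is no depth.
- camera_params(name): a dict with "K" (3x3 intrinsics, pixels), "k1" (the pictures are not rectified: a ray, as slopes to the right and down, at radius r is drawn at 1 + k1 r^2 times it, then the intrinsics apply), "R" (3x3) and "t" (3): a world point X has camera coordinates R X + t. Camera axes: x right, y down, z forward; pixel columns grow to the right and rows downward; lengths in m; the calibration is good to about 2 mm. A picture is of the moment at which its call begins: read the wrist's pose just before it. camera_params takes no time and is no camera call; for the wrist camera it gives the pose at the moment of the call.
- ticket.job_done(): hands the job in; it is judged then, once.
The state is a dict: "time": time; "joint_pos": joint angles; "joint_velocities": joint speeds; "joint_efforts": joint torques, N m; "ee_pos": TCP position; "tcp_rot": TCP orientation; "force": force on the tool from outside, world axes, zero at the start; "ft_torque": the same for the moment, N m; "opening": opening from 0.0 (shut) to 1.0 (fully open); "finger_force": force on a finger pad.
Only numpy, scipy, OpenCV 4.12 (cv2) and the standard library are available. Lean on these libraries where they do the work, as an engineer would, in place of code of your own. Each camera call takes 0.05 s, during which the arm holds its last target. There are 200 camera calls.

## Task

First close the tumble polisher: turn the grey ribbed collar on its leaning barrel clockwise (seen facing it) until its red stripe meets the green mark and the collar is fully home against its stop. Then collect the finished orange housing from the machine's catch tray into the blue tote. Leave the white project box, the screwdriver and the clear beaker where they stand.

Things in the scene. Friction and masses are not known exactly. Their poses are not given: they have to be found in the camera images.
- machine: Desktop tumble polisher, fixed: grey base 230 (x) x 220 (y) x 40 mm, a motor box 150 mm high at +x, and a blue barrel, diameter 132 mm, leaning 0.56 rad (32 deg) from vertical towards the machine's own -x (towards the robot). The barrel's top is a steel shoulder disc, diameter 136 mm, centre at (-60, 0, 180) mm; the collar stands on it. Origin: centre of the base's underside, z up
- collar (a joint): Angle of the closing collar (rad): 0 = open (red stripe at the white mark), grows as it turns clockwise seen facing its top; 2.4 = locked, at a hard stop, red stripe at the green mark. It turns stiffly (about 0.25 N m: grip it firmly) and stays where it is left. One turn of the wrist is not enough: regrasp
- collar_grip (a point): Point on the collar's axis at gripping height, 28 mm above the shoulder disc. The collar is a grey ribbed round cap, diameter 64 mm, 36 mm high along its axis, with a red stripe from centre to rim and down its side. The point's z axis is the collar's axis, pointing out of the barrel (up and towards the robot); x and y turn with the collar. Grip it across the diameter, tool along the axis
- stripe (a point): Outer end of the red stripe, on the top rim of the collar (32 mm from the axis)
- lock_mark (a point): Middle of the green mark, a bar 24 x 11 mm standing 2.5 mm proud of the shoulder disc, 52.5 mm from the collar's axis; the red stripe points at it when locked. (A narrower white bar marks the open position.)
- tray_floor (a point): Centre of the inner floor of the open aluminium catch tray, 4 mm above the desk; axes as the machine's. The tray, outside 150 (x) x 200 (y) x 26 mm high, walls 4 mm, is joined to the -y side of the machine's base, so it lies 212 mm to the side of the machine's origin and 40 mm nearer the robot
- housing: Finished orange plastic housing, a block 80 (x) x 36 (y) x 28 mm high, about 0.12 kg, lying in the catch tray. Origin: centre of its underside
- tote: Open blue tote, fixed, outside 170 (x) x 230 (y) x 75 mm high, wall and floor 5 mm. Origin: centre of its underside
- project_box: Bystander: closed white electronics box 104 x 74 x 47 mm. Origin: centre of its underside
- screwdriver: Bystander: screwdriver with a yellow handle, lying on the desk along its x axis, handle to -x
- beaker: Bystander: clear open cup, rim diameter 72 mm, 85 mm high. Origin: centre of its underside
Things that resemble listed ones, but are neither listed nor needed, are in the scene too. There is more than one size of the housing; the one meant has the size given above.

How it is judged:
By the outcome, as a careful person would: the job done as asked, in the order asked, and still so for the second after the job is handed in, with the robot touching nothing.
It also fails if it takes over 67 s, if anything falls off the work surface, if the arm or the gripper's body presses on something with over 40 N, if the wrist force passes 120 N, or if a joint passes its speed limit or range.

## Working session

There is one attempt and no reset: what is moved stays moved. The work goes in short steps, Python scripts to look and compute and a tool call to move; the robot and the scene stay as the last step left them, time stands still between calls to the robot, and variables do not carry over. Pictures are saved under pics/ and viewed, at most 10 in all, crops included, and the job is handed in when it is done.

Besides the shell and the picture viewer there is one more tool, called after "Request:" by a JSON object that holds its "fn" and its "kwargs". servo_tool: Moves the arm, as the interface text tells. Its arguments: {"type":"object","properties":{"steps":{"type":"array","items":{"type":"object","properties":{"travel":{"type":"array","items":{"type":"number","minimum":-1,"maximum":1}},"angular":{"type":"array","items":{"type":"number","minimum":-1,"maximum":1}}}}},"gripper":{"type":"number"},"newtons":{"type":"number"}},"required":["steps"]}

```bash
ls; mkdir -p pics
python3 - <<'E'
from bench import status,camera,camera_params
import cv2,numpy as np
for n in("scene","top"):
    im=camera(n); cv2.imwrite(f"pics/{n}0.png",im[:,:,::-1]); p=camera_params(n); print(n,np.round(p["K"],1).tolist(),p["k1"],np.round(p["R"],3).tolist(),np.round(p["t"],3).tolist())
s=status.observe();print(s["time"],s["ee_pos"],s["tcp_rot"])
E
```

```text
pics
scene [[553.1, 0.0, 313.8], [0.0, 553.1, 233.3], [0.0, 0.0, 1.0]] -0.14724244361669678 [[0.685, 0.728, 0.015], [0.528, -0.482, -0.699], [-0.502, 0.487, -0.715]] [-0.425, -0.191, 1.546]
top [[602.1, 0.0, 311.8], [0.0, 602.1, 238.9], [0.0, 0.0, 1.0]] -0.1236970774488599 [[0.027, -1.0, 0.001], [-0.981, -0.027, -0.19], [0.19, 0.004, -0.982]] [0.007, 0.598, 1.348]
0.1 [0.20698496 0.64209549 0.23067605] [-5.53179645e-05  1.55268616e-01  9.87872116e-01 -5.79379777e-04]
```

View pics/scene0.png

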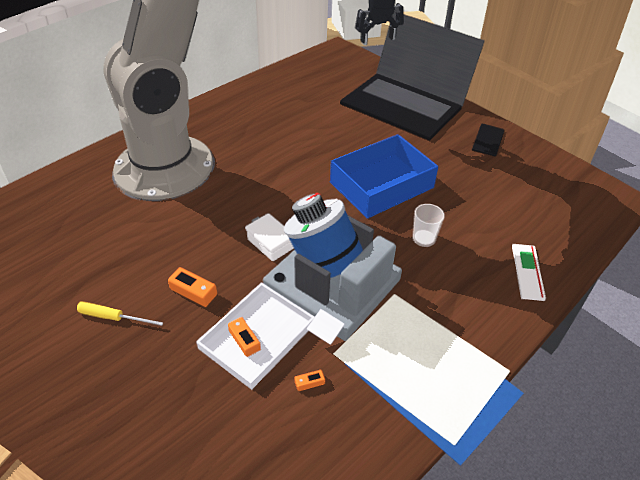

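View pics/top0.png

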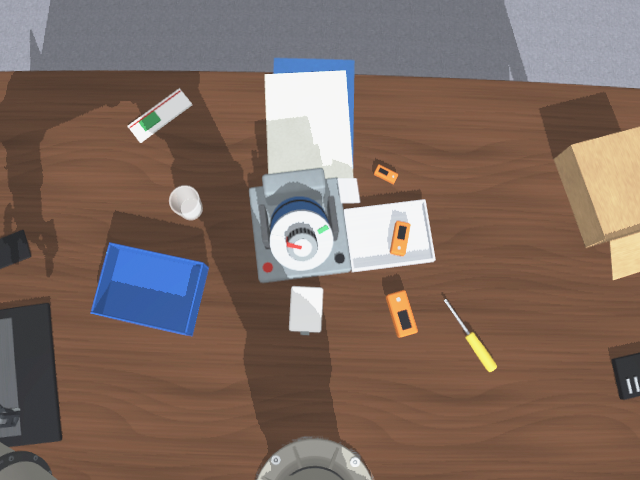

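The scene view shows the machine at about (335,260), with the orange housing in the tray at (244,336), and bigger and smaller decoys at (192,285) and (310,380). The top view shows the shoulder disc at about (301,238), the tray housing at (400,238), the tote at (150,288) and the project box at (306,310).

```bash
cat > h.py <<'E'
import cv2,numpy as np
from bench import status,camera,camera_params
def ray(n,uv,p=None):
    p=p or camera_params(n); K=np.array(p["K"]);R=np.array(p["R"]);t=np.array(p["t"])
    d=cv2.undistortPoints(np.float64(uv).reshape(-1,1,2),K,np.array([p["k1"],0,0,0.]))[:,0]
    d=np.c_[d,np.ones(len(d))]@R
    return -R.T@t,d/np.linalg.norm(d,axis=1)[:,None]
def onplane(n,uv,z,p=None):
    c,d=ray(n,uv,p); return c+d*((z-c[2])/d[:,2])[:,None]
def tri(rays):
    A=np.zeros((3,3));b=np.zeros(3)
    for c,d in rays:
        P=np.eye(3)-np.outer(d,d);A+=P;b+=P@c
    x=np.linalg.solve(A,b);return x,[round(float(np.linalg.norm((np.eye(3)-np.outer(d,d))@(x-c)))*1000,1) for c,d in rays]
def blobs(mask,amin=20):
    n,l,s,c=cv2.connectedComponentsWithStats(mask.astype(np.uint8),connectivity=8)
    return [(c[i],s[i],l==i) for i in range(1,n) if s[i,4]>=amin]
def hsv(im): return cv2.cvtColor(im,cv2.COLOR_RGB2HSV)
def rng(im,a,b): return cv2.inRange(hsv(im),a,b)>0
def rect(m):
    c,_=cv2.findContours(m.astype(np.uint8),0,1);c=max(c,key=cv2.contourArea)
    return cv2.boxPoints(cv2.minAreaRect(cv2.convexHull(c)))
E
python3 - <<'E'
from h import *
np.set_printoptions(precision=4,suppress=True)
for n in("scene","top"):
    im=cv2.imread(f"pics/{n}0.png")[:,:,::-1].copy()
    print(n)
    for nm,a,b in(("red",(0,150,120),(4,255,255)),("red2",(174,150,120),(180,255,255)),("green",(50,90,60),(85,255,255)),("orange",(6,170,120),(16,255,255)),("white",(0,0,170),(180,45,255)),("blue",(105,120,40),(125,255,255))):
        for c,s,m in blobs(rng(im,a,b),8 if nm[0] in'rg' else 60):
            if s[4]<30000 and not(nm=="white" and s[4]<300): print(nm,c,s)
            if nm=="orange" and n=="top":
                r=onplane(n,rect(m),0.028);print("  rect",r[:,:2].tolist(),np.linalg.norm(np.diff(r,axis=0),axis=1))
E
```

```text
scene
red [313.1765 195.2941] [307 193  12   7  17]
red [538.4211 278.9737] [535 263   8  34  38]
green [305.  227.5] [302 224   7   8  28]
green [527.0148 259.9212] [520 252  15  17 203]
orange [193.001  287.4889] [168 267  49  40 988]
orange [243.575  336.8933] [228 318  32  39 553]
orange [308.7418 380.3696] [294 369  31  22 395]
white [57.582  82.8824] [    0     0   133   187 17191]
white [248.6587  37.401 ] [ 181    0  147   99 9473]
white [347.2703  16.5373] [330   0  39  40 925]
white [436.1996  10.6395] [424   0  25  27 491]
white [468.778  16.583] [ 450    0   38   39 1108]
white [626.8973  75.4561] [ 601    0   39  134 2903]
white [122.1478  69.06  ] [111  47  32  46 467]
white [130.9215 178.0563] [113 149  56  47 675]
white [283.6547 230.7121] [ 245  199   99   62 2004]
white [427.0421 226.9327] [413 204  31  41 713]
white [367.6229 259.762 ] [341 236  53  45 769]
white [527.4713 274.6903] [512 244  34  57 959]
white [269.0668 326.558 ] [ 197  251  155  139 7663]
white [423.1606 367.0953] [  333   294   177   151 12955]
blue [382.5783 174.7671] [ 330  135  108   83 5680]

[... 463 characters left out ...]
 -0.15650729056939136], [0.4868185187860364, -0.19514137895908576], [0.3789317850402723, -0.1858599622726342]] [0.1082 0.0387 0.1083]
white [20.4356 30.8685] [   0    0   50   71 2677]
white [578.0889  40.1995] [  505     0   135    88 10183]
white [329.7111 181.7132] [  264    71   172   207 18550]
white [161.7983 114.83  ] [ 127   89   65   54 1041]
white [185.8484 201.886 ] [169 186  32  34 798]
white [305.6311 308.6622] [ 289  286   34   46 1415]
white [354.4251 463.6952] [342 447  29  33 374]
blue [321.0328  73.9687] [ 274   58   80   96 1343]
blue [295.8431 200.4412] [275 197  45  14 102]
blue [296.0585 209.3384] [271 201  56  28 393]
blue [149.9187 288.6884] [  91  242  118   94 7666]
```

Run:
```python
import cv2
a=cv2.imread("pics/top0.png")[160:290,240:445];b=cv2.imread("pics/scene0.png")[180:390,190:410]
cv2.imwrite("pics/ct.png",cv2.resize(a,None,fx=3.9,fy=3.9,interpolation=2));cv2.imwrite("pics/cs.png",cv2.resize(b,None,fx=2.8,fy=2.8,interpolation=2))
```

```text
(no output)
```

View pics/ct.png

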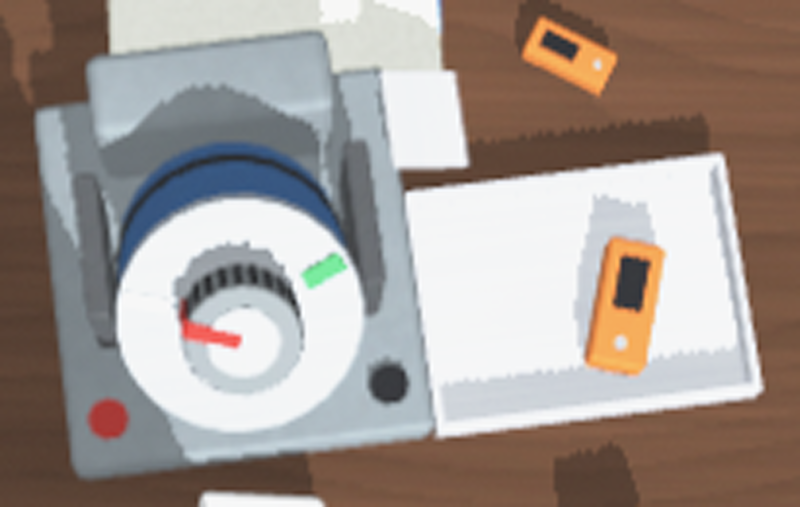

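The crop shows the disc centred at (241,314). The stripe runs from (240,341) to (183,327), the green mark is at (325,270), the tray rim corners are (405,192), (724,153), (762,392) and (437,436), and the base corners are (75,478) and (435,432).

Run:
```python
from h import *
np.set_printoptions(precision=4,suppress=True)
im=cv2.imread("pics/top0.png")[:,:,::-1].copy();sc=cv2.imread("pics/scene0.png")[:,:,::-1].copy()
f=lambda l:np.array(l)/3.9+[240,160]-.37
tr=onplane("top",f([(405,192),(724,153),(762,392),(437,436)]),.026)
bs=onplane("top",f([(36,110),(75,478),(435,432)]),.04)
print("tray",tr[:,:2],np.linalg.norm(np.diff(tr,axis=0),axis=1));print("base",bs[:,:2],np.linalg.norm(np.diff(bs,axis=0),axis=1))
e=[tr[0]-tr[1],tr[3]-tr[2],bs[1]-bs[2]];e=[np.arctan2(-v[0],v[1]) for v in e]
e2=[np.arctan2(v[1],v[0]) for v in(tr[0]-tr[3],tr[1]-tr[2],bs[0]-bs[1])]
print("yaw y-edges",e,"x-edges",e2)
yaw=np.mean(e+e2);print(yaw)
def M(yaw):return np.array([[np.cos(yaw),-np.sin(yaw),0],[np.sin(yaw),np.cos(yaw),0],[0,0,1]])
m=M(yaw)
o1=tr.mean(0)-m@[-.04,-.212,0]; dc=onplane("top",f([(240.5,314)]),.18)[0]; o2=dc-m@[-.06,0,0]
o3=(bs[0]+bs[2])/2
print("origin tray,disc,base",o1,o2,o3)
# green triangulate
g=tri([(lambda r:(r[0],r[1][0]))(ray("top",[[322.7,228.75]])),(lambda r:(r[0],r[1][0]))(ray("scene",[[305,227.5]]))])
ax=m@[-np.sin(.56),0,np.cos(.56)]
print("green",g,"dist",np.linalg.norm(g[0]-dc),"h",(g[0]-dc)@ax,"local",m.T@(g[0]-dc))
# collar top centre etc
ct=dc+ax*.036
for n in("top","scene"):
    p=camera_params(n)
    for nm,X in(("disc",dc),("coltop",ct)):
        print(n,nm,cv2.projectPoints(X,cv2.Rodrigues(np.array(p["R"]))[0],np.array(p["t"]),np.array(p["K"]),np.array([p["k1"],0,0,0.]))[0].ravel())
o=rng(im,(6,120,110),(20,255,255))
for c,s,mm in blobs(o,60):
    r=onplane("top",rect(mm),.032 if c[0]>395 else .028);print("orange",c,r[:,:2].tolist(),np.linalg.norm(np.diff(r,axis=0),axis=1),r.mean(0))
for c,s,mm in blobs(rng(im,(105,120,40),(125,255,255)),5000):
    r=onplane("top",rect(mm),.075);print("tote",r[:,:2].tolist(),np.linalg.norm(np.diff(r,axis=0),axis=1),r.mean(0))
for u,h in(((305.6,308.6),.047),((185,202),.05)):print(onplane("top",[u],h))
```

```text
tray [[ 0.6797 -0.0514]
 [ 0.7105 -0.2501]
 [ 0.5603 -0.272 ]
 [ 0.5281 -0.0734]] [0.201  0.1518 0.2012]
base [[ 0.7222  0.1778]
 [ 0.4949  0.1436]
 [ 0.5285 -0.0713]] [0.2299 0.2175]
yaw y-edges [np.float64(0.15363498997808467), np.float64(0.16055685203889702), np.float64(0.15538945940243806)] x-edges [np.float64(0.14408041319569076), np.float64(0.14523039329289078), np.float64(0.14902578616649548)]
0.15131964901241612
origin tray,disc,base [0.6272 0.0539 0.026 ] [0.63   0.0536 0.18  ] [0.6254 0.0533 0.04  ]
green (array([ 0.5933, -0.0011,  0.1925]), [1.2, 1.2]) dist 0.052465632686859186 h 0.00239295309115487 local [ 0.0155 -0.0485  0.0125]
top disc [301.2967 240.1428]
top coltop [302.1788 246.3699]
scene disc [314.3257 215.5329]
scene coltop [307.249  200.8038]
orange [385.874  174.1718] [[0.768314990592882, -0.12056850848330666], [0.7974026657876856, -0.1341914500552659], [0.7723523543050621, -0.1852963983014845], [0.7434578181403575, -0.17148067586958957]] [0.0321 0.0569 0.032 ] [ 0.7704 -0.1529  0.028 ]
orange [399.3636 239.2525] [[0.5728526277033898, -0.16195771416893992], [0.6534561173171742, -0.17559011679401113], [0.6481090556735822, -0.21148389004540605], [0.5675563394742515, -0.19745557401435196]] [0.0817 0.0363 0.0818] [ 0.6105 -0.1866  0.032 ]
orange [400.591  313.0059] [[0.47327929030418625, -0.1466465168468276], [0.49063812527378825, -0.2001756803679419], [0.3887136519979346, -0.23119715561949303], [0.37187123947845346, -0.1781408280880046]] [0.0563 0.1065 0.0557] [ 0.4311 -0.189   0.032 ]
tote [[0.40748433947016516, 0.5254465148361439], [0.5782048949349591, 0.5008809842162542], [0.5304176290089149, 0.2568930811487748], [0.3636609397504805, 0.28547427699818245]] [0.1725 0.2486 0.1692] [0.4699 0.3922 0.075 ]
[[0.4359 0.0327 0.047 ]]
[[0.6807 0.328  0.05  ]]
```

View pics/cs.png

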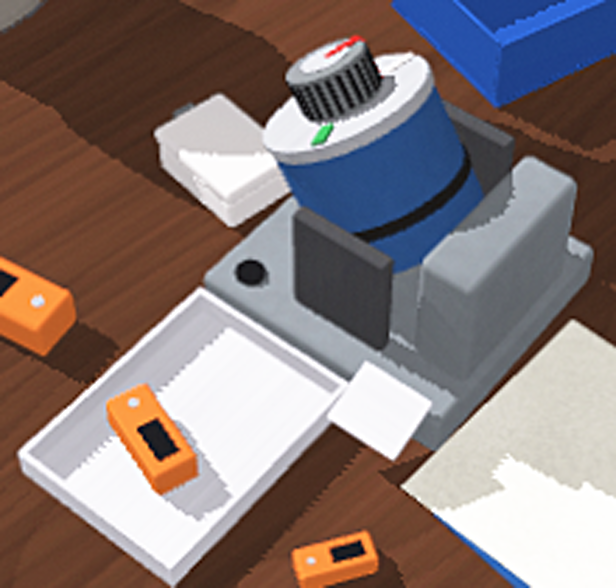

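```bash
cat > plan.py <<'E'
from h import *
from scipy.spatial.transform import Rotation as Ro
yaw=.151;dc=np.array([.569,.0445,.18]);c,s=np.cos(yaw),np.sin(yaw)
ax=np.array([-np.sin(.56)*c,-np.sin(.56)*s,np.cos(.56)])
r=np.array([np.cos(.56)*c,np.cos(.56)*s,np.sin(.56)])
def Rt(phi):
    z=-ax;y=Ro.from_rotvec(z*np.radians(phi)).apply(r);return Ro.from_matrix(np.c_[np.cross(y,z),y,z])
def delta(pos,R):
    st=status.observe();q=st["tcp_rot"];R0=Ro.from_quat([q[1],q[2],q[3],q[0]])
    rv=np.degrees((R*R0.inv()).as_rotvec());d=np.array(pos)-st["ee_pos"]
    np.set_printoptions(precision=3,suppress=True)
    print("t",st["time"],"q",st["joint_pos"],"ee",st["ee_pos"],"open",st["opening"])
    print("travel units",d/.04,"ang units",rv/5,"deg",np.linalg.norm(rv))
E
python3 -c "
from plan import *
for p in(-70,-60): delta(dc+ax*.13,Rt(p))
print(ax)"
```

```text
t 0.1 q [-1.408  0.427  0.074  1.607 -0.034  1.111 -0.067] ee [0.207 0.642 0.231] open 0.9984601737762077
travel units [  7.344 -15.2     1.487] ang units [ 0.616 -6.395  1.273] deg 32.74583004410489
t 0.1 q [-1.408  0.427  0.074  1.607 -0.034  1.111 -0.067] ee [0.207 0.642 0.231] open 0.9984601737762077
travel units [  7.344 -15.2     1.487] ang units [ 1.17  -6.317 -0.675] deg 32.29710566555836
[-0.525 -0.08   0.847]
```

Request:
{"fn": "servo_tool", "kwargs": {"steps": [{"travel": [0.18,-0.38,0.07],"angular": [0.015,-0.16,0.03]},{"travel": [0.18,-0.38,0.07],"angular": [0.015,-0.16,0.03]},{"travel": [0.18,-0.38,0.07],"angular": [0.015,-0.16,0.03]},{"travel": [0.18,-0.38,0.07],"angular": [0.015,-0.16,0.03]},{"travel": [0.18,-0.38,0.07],"angular": [0.015,-0.16,0.03]},{"travel": [0.18,-0.38,0.07],"angular": [0.015,-0.16,0.03]},{"travel": [0.18,-0.38,0.07],"angular": [0.015,-0.16,0.03]},{"travel": [0.18,-0.38,0.07],"angular": [0.015,-0.16,0.03]},{"travel": [0.18,-0.38,0.07],"angular": [0.015,-0.16,0.03]},{"travel": [0.18,-0.38,0.07],"angular": [0.015,-0.16,0.03]},{"travel": [0.18,-0.38,0.07],"angular": [0.015,-0.16,0.03]},{"travel": [0.18,-0.38,0.07],"angular": [0.015,-0.16,0.03]},{"travel": [0.18,-0.38,0.07],"angular": [0.015,-0.16,0.03]},{"travel": [0.18,-0.38,0.07],"angular": [0.015,-0.16,0.03]},{"travel": [0.18,-0.38,0.07],"angular": [0.015,-0.16,0.03]},{"travel": [0.18,-0.38,0.07],"angular": [0.015,-0.16,0.03]},{"travel": [0.18,-0.38,0.07],"angular": [0.015,-0.16,0.03]},{"travel": [0.18,-0.38,0.07],"angular": [0.015,-0.16,0.03]},{"travel": [0.18,-0.38,0.07],"angular": [0.015,-0.16,0.03]},{"travel": [0.18,-0.38,0.07],"angular": [0.015,-0.16,0.03]}], "gripper": 1}}

```text
time: 1.77
ee_pos: [0.3518, 0.3369, 0.2876]
tcp_rot: [0.136, 0.128, 0.982, 0.035]
force: [0.0, 0.1, 0.7]
opening: 0.996
finger_force: 0.0
```

Request:
{"fn": "servo_tool", "kwargs": {"steps": [{"travel": [0.18,-0.38,0.0],"angular": [0.015,-0.16,0.03]},{"travel": [0.18,-0.38,0.0],"angular": [0.015,-0.16,0.03]},{"travel": [0.18,-0.38,0.0],"angular": [0.015,-0.16,0.03]},{"travel": [0.18,-0.38,0.0],"angular": [0.015,-0.16,0.03]},{"travel": [0.18,-0.38,0.0],"angular": [0.015,-0.16,0.03]},{"travel": [0.18,-0.38,0.0],"angular": [0.015,-0.16,0.03]},{"travel": [0.18,-0.38,0.0],"angular": [0.015,-0.16,0.03]},{"travel": [0.18,-0.38,0.0],"angular": [0.015,-0.16,0.03]},{"travel": [0.18,-0.38,0.0],"angular": [0.015,-0.16,0.03]},{"travel": [0.18,-0.38,0.0],"angular": [0.015,-0.16,0.03]},{"travel": [0.18,-0.38,0.0],"angular": [0.015,-0.16,0.03]},{"travel": [0.18,-0.38,0.0],"angular": [0.015,-0.16,0.03]},{"travel": [0.18,-0.38,0.0],"angular": [0.015,-0.16,0.03]},{"travel": [0.18,-0.38,0.0],"angular": [0.015,-0.16,0.03]},{"travel": [0.18,-0.38,0.0],"angular": [0.015,-0.16,0.03]},{"travel": [0.18,-0.38,0.0],"angular": [0.015,-0.16,0.03]},{"travel": [0.18,-0.38,0.0],"angular": [0.015,-0.16,0.03]},{"travel": [0.18,-0.38,0.0],"angular": [0.015,-0.16,0.03]},{"travel": [0.18,-0.38,0.0],"angular": [0.015,-0.16,0.03]},{"travel": [0,0,0.0],"angular": [0,0,0]}]}}

```text
time: 3.43
ee_pos: [0.4884, 0.0463, 0.287]
tcp_rot: [0.262, 0.101, 0.957, 0.067]
force: [-0.3, 0.8, 0.3]
opening: 0.999
finger_force: 0.0
```

Run:
```python
from plan import *
delta(dc+ax*.1,Rt(-70))
p=camera_params("wrist");im=camera("wrist");cv2.imwrite("pics/w1.png",im[:,:,::-1])
for X in(dc,dc+ax*.036):print(cv2.projectPoints(X,cv2.Rodrigues(np.array(p["R"]))[0],np.array(p["t"]),np.array(p["K"]),np.array([p["k1"],0,0,0.]))[0].ravel())
```

```text
t 3.4333 q [-1.037 -0.364  0.606  2.343  0.594  0.638  0.553] ee [0.488 0.046 0.287] open 0.9990664941046277
travel units [ 0.702 -0.244 -0.558] ang units [-0.007 -0.143  0.128] deg 0.9631102747013532
[303.292 249.259]
[301.297 266.633]
```

View pics/w1.png

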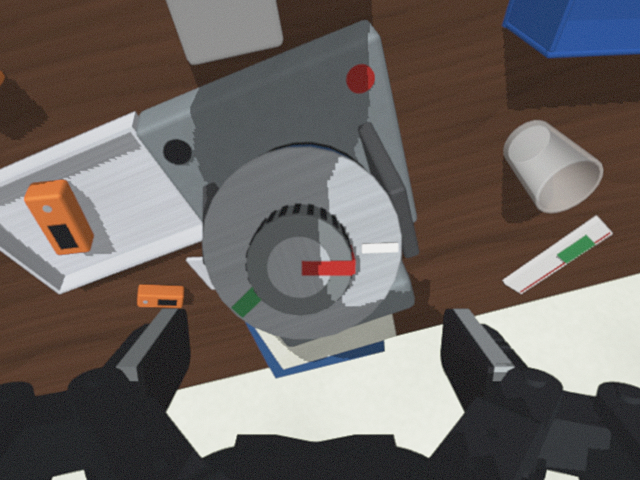

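The wrist view shows the collar top at (300,266), where it was predicted, with the red stripe at (330,268) by the white mark and the green mark at (246,303). The collar is open.

Request:
{"fn": "servo_tool", "kwargs": {"steps": [{"travel": [0.18,-0.06,-0.14],"angular": [0,-0.04,0.03]},{"travel": [0.18,-0.06,-0.14],"angular": [0,-0.04,0.03]},{"travel": [0.18,-0.06,-0.14],"angular": [0,-0.03,0.03]},{"travel": [0.16,-0.06,-0.14],"angular": [0,-0.03,0.03]},{"travel": [0.106,0.016,-0.171],"angular": [0,0,0]},{"travel": [0.106,0.016,-0.171],"angular": [0,0,0]},{"travel": [0.106,0.016,-0.171],"angular": [0,0,0]},{"travel": [0.106,0.016,-0.171],"angular": [0,0,0]},{"travel": [0,0,0],"angular": [0,0,0]}]}}

```text
time: 4.23
ee_pos: [0.5328, 0.0428, 0.2366]
tcp_rot: [0.267, 0.094, 0.957, 0.068]
force: [0.5, 0.4, -0.2]
opening: 0.999
finger_force: 0.0
```

Run:
```python
from plan import *
delta(dc+ax*.003,Rt(-70))
```

```text
t 4.2333 q [-1.147 -0.184  0.86   2.351  0.523  0.397  0.687] ee [0.533 0.043 0.237] open 0.9991877088031327
travel units [ 0.866  0.037 -1.352] ang units [ 0.018 -0.024 -0.031] deg 0.2159136892116834
```

Request:
{"fn": "servo_tool", "kwargs": {"steps": [{"travel": [0.11,0.005,-0.17],"angular": [0,0,0]},{"travel": [0.11,0.005,-0.17],"angular": [0,0,0]},{"travel": [0.11,0.005,-0.17],"angular": [0,0,0]},{"travel": [0.11,0.005,-0.17],"angular": [0,0,0]},{"travel": [0.11,0.005,-0.17],"angular": [0,0,0]},{"travel": [0.11,0.005,-0.17],"angular": [0,0,0]},{"travel": [0.11,0.005,-0.17],"angular": [0,0,0]},{"travel": [0.1,0.005,-0.16],"angular": [0,0,0]},{"travel": [0,0,0],"angular": [0,0,0]}]}}

```text
time: 4.98
ee_pos: [0.5573, 0.046, 0.192]
tcp_rot: [0.261, 0.093, 0.958, 0.07]
force: [-0.4, 0.1, -0.8]
opening: 1.003
finger_force: 0.0
```

Run:
```python
from plan import *
delta(dc+ax*.003,Rt(-70))
```

```text
t 4.9833 q [-1.287  0.075  1.155  2.352 -0.346  0.223  1.54 ] ee [0.557 0.046 0.192] open 1.0026066936818188
travel units [ 0.253 -0.044 -0.236] ang units [-0.034 -0.154 -0.06 ] deg 0.84132790552049
```

Request:
{"fn": "servo_tool", "kwargs": {"steps": [{"travel": [0.06,-0.01,-0.06],"angular": [-0.01,-0.04,-0.015]},{"travel": [0.06,-0.01,-0.06],"angular": [-0.01,-0.04,-0.015]},{"travel": [0.06,-0.01,-0.06],"angular": [-0.01,-0.04,-0.015]},{"travel": [0.06,-0.01,-0.06],"angular": [-0.01,-0.04,-0.015]},{"travel": [0,0,0],"angular": [0,0,0]},{"travel": [0,0,0],"angular": [0,0,0]}]}}

```text
time: 5.48
ee_pos: [0.5667, 0.0435, 0.1833]
tcp_rot: [0.268, 0.095, 0.956, 0.068]
force: [0.4, 0.3, -0.6]
opening: 1.0
finger_force: 0.0
```

Run:
```python
from plan import *
delta(dc+ax*.003,Rt(-70))
```

```text
t 5.4833 q [-1.1    0.116  0.972  2.35  -0.51   0.186  1.69 ] ee [0.567 0.043 0.183] open 1.0000019573507806
travel units [ 0.017  0.019 -0.018] ang units [0.012 0.015 0.003] deg 0.09605636672057691
```

Request:
{"fn": "servo_tool", "kwargs": {"steps": [{"travel": [0,0,0]},{"travel": [0,0,0]},{"travel": [0,0,0]},{"travel": [0,0,0]},{"travel": [0,0,0]},{"travel": [0,0,0]},{"travel": [0,0,0]},{"travel": [0,0,0]}], "gripper": 0, "newtons": 80}}

```text
invalid input at $.steps[0]: expected keys travel, angular
```

Request:
{"fn": "servo_tool", "kwargs": {"steps": [{"travel": [0,0,0],"angular": [0,0,0]},{"travel": [0,0,0],"angular": [0,0,0]},{"travel": [0,0,0],"angular": [0,0,0]},{"travel": [0,0,0],"angular": [0,0,0]},{"travel": [0,0,0],"angular": [0,0,0]},{"travel": [0,0,0],"angular": [0,0,0]},{"travel": [0,0,0],"angular": [0,0,0]}], "gripper": 0, "newtons": 80}}

```text
time: 6.07
ee_pos: [0.5667, 0.0432, 0.1835]
tcp_rot: [0.269, 0.095, 0.956, 0.068]
force: [-32.6, -7.3, 40.7]
opening: 0.732
finger_force: 74.3
```

Request:
{"fn": "servo_tool", "kwargs": {"steps": [{"travel": [-0.013,-0.002,0.02],"angular": [0,0,0]},{"travel": [-0.013,-0.002,0.02],"angular": [0,0,0]},{"travel": [0,0,0],"angular": [0,0,0]}]}}

```text
time: 6.32
ee_pos: [0.566, 0.0431, 0.1845]
tcp_rot: [0.269, 0.095, 0.956, 0.067]
force: [38.3, -4.1, -50.0]
opening: 0.72
finger_force: 109.1
```

Request:
{"fn": "servo_tool", "kwargs": {"steps": [{"travel": [0.013,0.002,-0.021],"angular": [0,0,0]},{"travel": [0,0,0],"angular": [0,0,0]}]}}

```text
time: 6.48
ee_pos: [0.5664, 0.0432, 0.1839]
tcp_rot: [0.269, 0.095, 0.956, 0.068]
force: [-14.5, -5.1, 18.3]
opening: 0.72
finger_force: 120.4
```

Request:
{"fn": "servo_tool", "kwargs": {"steps": [{"travel": [0,0,0],"angular": [0.158,0.024,-0.254]},{"travel": [0,0,0],"angular": [0.315,0.048,-0.508]},{"travel": [0,0,0],"angular": [0.315,0.048,-0.508]},{"travel": [0,0,0],"angular": [0.315,0.048,-0.508]}]}}

```text
time: 6.82
ee_pos: [0.5663, 0.0431, 0.184]
tcp_rot: [0.261, 0.183, 0.943, 0.092]
force: [-9.6, -6.2, 11.6]
opening: 0.723
finger_force: 119.2
```

Run:
```python
from plan import *
delta(dc+ax*.003,Rt(-70));print(status.observe()["ft_torque"])
```

```text
t 6.8167 q [-1.155  0.122  1.036  2.352 -0.564  0.192  1.56 ] ee [0.566 0.043 0.184] open 0.7233704603514032
travel units [ 0.027  0.028 -0.036] ang units [-1.104 -0.15   1.811] deg 10.632021804162152
[-1.347  1.013 -0.467]
```

Request:
{"fn": "servo_tool", "kwargs": {"steps": [{"travel": [0,0,0],"angular": [0.315,0.048,-0.508]},{"travel": [0,0,0],"angular": [0.315,0.048,-0.508]},{"travel": [0,0,0],"angular": [0.315,0.048,-0.508]},{"travel": [0,0,0],"angular": [0.315,0.048,-0.508]},{"travel": [0,0,0],"angular": [0.315,0.048,-0.508]},{"travel": [0,0,0],"angular": [0.315,0.048,-0.508]},{"travel": [0,0,0],"angular": [0.315,0.048,-0.508]},{"travel": [0,0,0],"angular": [0.315,0.048,-0.508]},{"travel": [0,0,0],"angular": [0.315,0.048,-0.508]},{"travel": [0,0,0],"angular": [0.315,0.048,-0.508]}]}}

```text
time: 7.65
ee_pos: [0.5663, 0.0431, 0.1839]
tcp_rot: [0.228, 0.421, 0.864, 0.156]
force: [-9.9, -6.2, 13.5]
opening: 0.715
finger_force: 118.7
```

Run:
```python
from plan import *
delta(dc+ax*.003,Rt(-70));print(status.observe()["ft_torque"]@ax)
```

```text
t 7.65 q [-1.256  0.155  1.164  2.353 -0.751  0.217  1.222] ee [0.566 0.043 0.184] open 0.7148004624057155
travel units [ 0.029  0.03  -0.035] ang units [-4.249 -0.634  6.895] deg 40.61998327749858
0.2791773450131174
```

Request:
{"fn": "servo_tool", "kwargs": {"steps": [{"travel": [0,0,0],"angular": [0.315,0.048,-0.508]},{"travel": [0,0,0],"angular": [0.315,0.048,-0.508]},{"travel": [0,0,0],"angular": [0.315,0.048,-0.508]},{"travel": [0,0,0],"angular": [0.315,0.048,-0.508]},{"travel": [0,0,0],"angular": [0.315,0.048,-0.508]},{"travel": [0,0,0],"angular": [0.315,0.048,-0.508]},{"travel": [0,0,0],"angular": [0.315,0.048,-0.508]},{"travel": [0,0,0],"angular": [0.315,0.048,-0.508]},{"travel": [0,0,0],"angular": [0.315,0.048,-0.508]},{"travel": [0,0,0],"angular": [0.315,0.048,-0.508]}]}}

```text
time: 8.48
ee_pos: [0.5662, 0.0431, 0.1839]
tcp_rot: [0.18, 0.63, 0.726, 0.21]
force: [-10.2, -6.7, 11.3]
opening: 0.722
finger_force: 118.7
```

Run:
```python
from plan import *
delta(dc+ax*.003,Rt(-70));print(status.observe()["ft_torque"]@ax)
```

```text
t 8.4833 q [-1.326  0.203  1.267  2.354 -0.936  0.259  0.879] ee [0.566 0.043 0.184] open 0.7217329066690567
travel units [ 0.03   0.028 -0.034] ang units [-7.393 -1.118 11.976] deg 70.59249985340867
0.19711733567701178
```

Request:
{"fn": "servo_tool", "kwargs": {"steps": [{"travel": [0,0,0],"angular": [0.315,0.048,-0.508]},{"travel": [0,0,0],"angular": [0.315,0.048,-0.508]},{"travel": [0,0,0],"angular": [0.315,0.048,-0.508]},{"travel": [0,0,0],"angular": [0.315,0.048,-0.508]},{"travel": [0,0,0],"angular": [0.315,0.048,-0.508]},{"travel": [0,0,0],"angular": [0.315,0.048,-0.508]},{"travel": [0,0,0],"angular": [0.315,0.048,-0.508]}]}}

```text
time: 9.07
ee_pos: [0.5662, 0.0432, 0.1839]
tcp_rot: [0.138, 0.752, 0.599, 0.239]
force: [-10.0, -6.5, 11.6]
opening: 0.72
finger_force: 118.6
```

Run:
```python
from plan import *
delta(dc+ax*.003,Rt(-70));print(status.observe()["ft_torque"]@ax)
```

```text
t 9.0667 q [-1.338  0.217  1.289  2.354 -0.979  0.273  0.554] ee [0.566 0.043 0.184] open 0.7196968303922698
travel units [ 0.032  0.027 -0.033] ang units [-9.596 -1.459 15.532] deg 91.57708191309517
0.18967153027662678
```

Request:
{"fn": "servo_tool", "kwargs": {"steps": [{"travel": [0,0,0],"angular": [0.315,0.048,-0.508]},{"travel": [0,0,0],"angular": [0.315,0.048,-0.508]},{"travel": [0,0,0],"angular": [0.315,0.048,-0.508]},{"travel": [0,0,0],"angular": [0.315,0.048,-0.508]},{"travel": [0,0,0],"angular": [0.315,0.048,-0.508]},{"travel": [0,0,0],"angular": [0.315,0.048,-0.508]},{"travel": [0,0,0],"angular": [0.315,0.048,-0.508]},{"travel": [0,0,0],"angular": [0.315,0.048,-0.508]},{"travel": [0,0,0],"angular": [0.315,0.048,-0.508]},{"travel": [0,0,0],"angular": [0.315,0.048,-0.508]},{"travel": [0,0,0],"angular": [0.315,0.048,-0.508]},{"travel": [0,0,0],"angular": [0.315,0.048,-0.508]},{"travel": [0,0,0],"angular": [0.315,0.048,-0.508]}]}}

```text
time: 10.15
ee_pos: [0.5661, 0.0432, 0.1839]
tcp_rot: [0.05, 0.909, 0.314, 0.271]
force: [-9.3, -6.8, 11.9]
opening: 0.724
finger_force: 118.6
```

Run:
```python
from plan import *
delta(dc+ax*.003,Rt(-70));print(status.observe()["ft_torque"]@ax)
```

```text
t 10.15 q [-1.342  0.224  1.298  2.353 -1.     0.281 -0.106] ee [0.566 0.043 0.184] open 0.7244856207967844
travel units [ 0.033  0.026 -0.033] ang units [-13.687  -2.093  22.138] deg 130.56011182780222
0.23356366434824066
```

Now creep onto the stop while watching the torque.

Request:
{"fn": "servo_tool", "kwargs": {"steps": [{"travel": [0,0,0],"angular": [0.21,0.032,-0.339]},{"travel": [0,0,0],"angular": [0.21,0.032,-0.339]},{"travel": [0,0,0],"angular": [0.21,0.032,-0.339]},{"travel": [0,0,0],"angular": [0.21,0.032,-0.339]},{"travel": [0,0,0],"angular": [0.105,0.016,-0.17]},{"travel": [0,0,0],"angular": [0.105,0.016,-0.17]}]}}

```text
time: 10.65
ee_pos: [0.5678, 0.0441, 0.1849]
tcp_rot: [0.027, 0.932, 0.236, 0.275]
force: [14.5, -1.4, -6.2]
opening: 0.718
finger_force: 116.4
```

Run:
```python
from plan import *
delta(dc+ax*.003,Rt(-70));print(status.observe()["ft_torque"]@ax)
```

```text
t 10.65 q [-1.342  0.225  1.297  2.351 -1.002  0.28  -0.276] ee [0.568 0.044 0.185] open 0.7179288083334064
travel units [-0.01   0.004 -0.06 ] ang units [-14.739  -2.233  23.766] deg 140.27220041744937
2.8705708358021575
```

Request:
{"fn": "servo_tool", "kwargs": {"steps": [{"travel": [0,0,0],"angular": [0,0,0]},{"travel": [0,0,0],"angular": [0,0,0]},{"travel": [0,0,0],"angular": [0,0,0]},{"travel": [0,0,0],"angular": [0,0,0]},{"travel": [0,0,0],"angular": [0,0,0]},{"travel": [-0.13,-0.02,0.21],"angular": [0,0,0]},{"travel": [-0.13,-0.02,0.21],"angular": [0,0,0]},{"travel": [-0.13,-0.02,0.21],"angular": [0,0,0]},{"travel": [-0.13,-0.02,0.21],"angular": [0,0,0]},{"travel": [-0.13,-0.02,0.21],"angular": [0,0,0]},{"travel": [-0.13,-0.02,0.21],"angular": [0,0,0]},{"travel": [-0.13,-0.02,0.21],"angular": [0,0,0]},{"travel": [-0.13,-0.02,0.21],"angular": [0,0,0]},{"travel": [-0.13,-0.02,0.21],"angular": [0,0,0]},{"travel": [-0.13,-0.02,0.21],"angular": [0,0,0]},{"travel": [0,0,0],"angular": [0,0,0]}], "gripper": 1}}

```text
time: 11.98
ee_pos: [0.5214, 0.0417, 0.2257]
tcp_rot: [0.016, 0.938, 0.237, 0.252]
force: [-0.8, 0.6, -0.4]
opening: 1.001
finger_force: 0.0
```

Run:
```python
from plan import *
delta(dc+ax*.11,Rt(70))
p=camera_params("wrist");im=camera("wrist");cv2.imwrite("pics/w2.png",im[:,:,::-1])
pr=lambda X:cv2.projectPoints(np.array(X),cv2.Rodrigues(np.array(p["R"]))[0],np.array(p["t"]),np.array(p["K"]),np.array([p["k1"],0,0,0.]))[0].ravel()
ct=dc+ax*.036
print("coltop",pr(ct))
e1=r;e2=np.cross(ax,r)  # ccw seen from outside
def ang(uv,h):
    c,d=ray("wrist",[uv],p);d=d[0];P=dc+ax*h;X=c+d*((P-c)@ax/(d@ax));v=X-P;return np.degrees(np.arctan2(v@e2,v@e1)),np.linalg.norm(v)
for nm,a,b in(("red",(0,120,60),(6,255,255)),("green",(45,80,30),(90,255,255))):
    for c,s,m in blobs(rng(im,a,b),20):print(nm,c,s[4],ang(c,.036 if nm=="red" else .0025))
```

```text
t 11.9833 q [-1.176 -0.18   0.906  2.35   0.422  0.421 -1.661] ee [0.521 0.042 0.226] open 1.001000177084437
travel units [-0.254 -0.15   1.187] ang units [-0.131 -0.604 -0.013] deg 3.088116972052878
coltop [338.34  253.622]
red [384.291 254.126] 1489 (np.float64(-70.47760187309129), np.float64(0.019168704335217873))
red [192.145 265.133] 708 (np.float64(115.0229933126419), np.float64(0.0627821069743068))
green [446.934 224.416] 1089 (np.float64(-66.75944861726589), np.float64(0.05362701323818557))
```

View pics/w2.png

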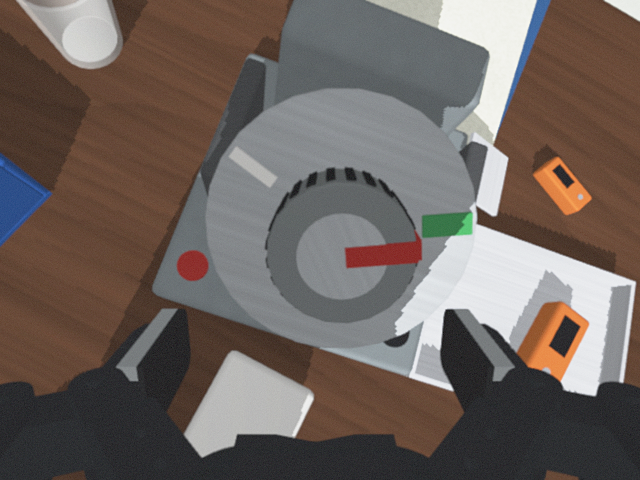

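The wrist view shows the red stripe ending at (420,248), pointing at the green mark at (447,224). With 2.9 N m felt at the stop, the collar is locked. Next is the housing.

Request:
{"fn": "servo_tool", "kwargs": {"steps": [{"travel": [-0.1,-0.03,0.3],"angular": [0,0,0]},{"travel": [-0.1,-0.03,0.3],"angular": [0,0,0]},{"travel": [-0.1,-0.03,0.3],"angular": [0,0,0]},{"travel": [-0.1,-0.03,0.3],"angular": [0,0,0]},{"travel": [-0.05,-0.03,0.3],"angular": [0,0,0]},{"travel": [0,-0.03,0.3],"angular": [0,0,0]},{"travel": [0,-0.03,0.3],"angular": [0,0,0]},{"travel": [0,-0.03,0.3],"angular": [0,0,0]},{"travel": [0,-0.03,0.3],"angular": [0,0,0]},{"travel": [0,0,0],"angular": [0,0,0]}]}}

```text
time: 12.87
ee_pos: [0.5044, 0.0317, 0.3335]
tcp_rot: [0.015, 0.938, 0.238, 0.251]
force: [0.7, -0.5, 0.8]
opening: 1.0
finger_force: 0.0
```

```bash
cat >> plan.py <<'E'
def Rd(az):
    y=np.array([np.cos(az),np.sin(az),0]);z=np.array([0,0,-1.]);return Ro.from_matrix(np.c_[np.cross(y,z),y,z])
E
python3 - <<'E'
from plan import *
delta([.6105,-.1866,.25],Rd(1.404));delta([.6105,-.1866,.25],Rd(1.404-np.pi))
E
```

```text
t 12.8667 q [-1.064 -0.394  0.664  2.222  0.482  0.774 -1.72 ] ee [0.504 0.032 0.333] open 1.0000428804314694
travel units [ 2.653 -5.457 -2.087] ang units [-7.52   1.096 27.622] deg 143.2402541599127
t 12.8667 q [-1.064 -0.394  0.664  2.222  0.482  0.774 -1.72 ] ee [0.504 0.032 0.333] open 1.0000428804314694
travel units [ 2.653 -5.457 -2.087] ang units [ 0.856  5.877 -7.439] deg 47.592680607947656
```

Request:
{"fn": "servo_tool", "kwargs": {"steps": [{"travel": [0.13,-0.27,0],"angular": [-0.188,0.027,0.69]},{"travel": [0.13,-0.27,0],"angular": [-0.188,0.027,0.69]},{"travel": [0.13,-0.27,0],"angular": [-0.188,0.027,0.69]},{"travel": [0.13,-0.27,0],"angular": [-0.188,0.027,0.69]},{"travel": [0.13,-0.27,0],"angular": [-0.188,0.027,0.69]},{"travel": [0.13,-0.27,0],"angular": [-0.188,0.027,0.69]},{"travel": [0.13,-0.27,0],"angular": [-0.188,0.027,0.69]},{"travel": [0.13,-0.27,0],"angular": [-0.188,0.027,0.69]},{"travel": [0.13,-0.27,0],"angular": [-0.188,0.027,0.69]},{"travel": [0.13,-0.27,0],"angular": [-0.188,0.027,0.69]},{"travel": [0.13,-0.27,0],"angular": [-0.188,0.027,0.69]},{"travel": [0.13,-0.27,0],"angular": [-0.188,0.027,0.69]},{"travel": [0.13,-0.27,0],"angular": [-0.188,0.027,0.69]},{"travel": [0.13,-0.27,0],"angular": [-0.188,0.027,0.69]},{"travel": [0.13,-0.27,0],"angular": [-0.188,0.027,0.69]},{"travel": [0.13,-0.27,0],"angular": [-0.188,0.027,0.69]},{"travel": [0.13,-0.27,0],"angular": [-0.188,0.027,0.69]},{"travel": [0.13,-0.27,0],"angular": [-0.188,0.027,0.69]},{"travel": [0.13,-0.27,0],"angular": [-0.188,0.027,0.69]},{"travel": [0.13,-0.27,0],"angular": [-0.188,0.027,0.69]}]}}

```text
time: 14.53
ee_pos: [0.5556, -0.16, 0.359]
tcp_rot: [0.034, 0.63, 0.759, 0.161]
force: [-0.5, 0.8, -0.4]
opening: 0.999
finger_force: 0.0
```

Run:
```python
from plan import *
delta([.6105,-.1866,.25],Rd(1.404))
```

```text
t 14.5333 q [-1.406 -0.493  1.375  1.849  0.306  1.137  0.101] ee [ 0.556 -0.16   0.359] open 0.9986115786302608
travel units [ 1.373 -0.666 -2.725] ang units [-3.858  1.149 13.825] deg 71.99322510640881
```

Request:
{"fn": "servo_tool", "kwargs": {"steps": [{"travel": [0.18,-0.08,-0.4],"angular": [-0.26,0.08,0.3]},{"travel": [0.18,-0.08,-0.4],"angular": [-0.26,0.08,0.6]},{"travel": [0.18,-0.08,-0.4],"angular": [-0.26,0.08,0.7]},{"travel": [0.18,-0.08,-0.3],"angular": [-0.26,0.08,0.7]},{"travel": [0.18,-0.08,-0.3],"angular": [-0.26,0.08,0.7]},{"travel": [0.18,-0.08,-0.2],"angular": [-0.26,0.08,0.7]},{"travel": [0.18,-0.08,-0.1],"angular": [-0.26,0.08,0.7]},{"travel": [0.11,-0.1,0],"angular": [-0.26,0.08,0.7]}]}}

```text
time: 15.2
ee_pos: [0.5369, -0.1541, 0.3142]
tcp_rot: [0.067, 0.446, 0.889, 0.084]
force: [0.3, -0.6, -0.3]
opening: 1.002
finger_force: 0.0
```

Run:
```python
from plan import *
delta([.6105,-.1866,.25],Rd(1.404))
```

```text
t 15.2 q [-1.463 -0.493  1.375  1.929  0.45   1.136  0.422] ee [ 0.537 -0.154  0.314] open 1.0019070139124697
travel units [ 1.841 -0.813 -1.604] ang units [-1.835  1.725  8.72 ] deg 45.38009214837479
```

```bash
cat > fk.py <<'E'
from plan import *
from scipy.optimize import least_squares
D=[([-1.408,.427,.074,1.607,-.034,1.111,-.067],[.207,.642,.231],[0,.1553,.9879,-.0006]),
([-1.037,-.364,.606,2.343,.594,.638,.553],[.4884,.0463,.287],[.262,.101,.957,.067]),
([-1.147,-.184,.86,2.351,.523,.397,.687],[.5328,.0428,.2366],[.267,.094,.957,.068]),
([-1.287,.075,1.155,2.352,-.346,.223,1.54],[.5573,.046,.192],[.261,.093,.958,.07]),
([-1.342,.224,1.298,2.353,-1.,.281,-.106],[.5661,.0432,.1839],[.05,.909,.314,.271]),
([-1.176,-.18,.906,2.35,.422,.421,-1.661],[.5214,.0417,.2257],[.016,.938,.237,.252]),
([-1.064,-.394,.664,2.222,.482,.774,-1.72],[.5044,.0317,.3335],[.015,.938,.238,.251]),
([-1.406,-.493,1.375,1.849,.306,1.137,.101],[.5556,-.16,.359],[.034,.63,.759,.161]),
([-1.463,-.493,1.375,1.929,.45,1.136,.422],[.5369,-.1541,.3142],[.067,.446,.889,.084])]
lo=np.array([-2.85,-.5,-1.23,.21,-1.02,.16,-2.73]);hi=np.array([2.85,2.14,1.37,2.46,4.16,2.05,2.73])
def fk(q,p):
    R=Ro.identity();x=np.zeros(3)
    for i,(a,v) in enumerate(zip("zyzyzyz",range(7))):
        R=R*Ro.from_euler(a,q[i]+p[i]);x=x+R.apply(p[7+3*i:10+3*i])
    return x,R
def res(p):
    o=[]
    for q,x,w in D:
        a,R=fk(q,p);Rm=Ro.from_quat([w[1],w[2],w[3],w[0]]);o+=list((a-x)*5)+list((R*Rm.inv()).as_rotvec())
    return np.array(o+list(p*1e-4))
def fit():
    best=None
    for off in(2.67,-.5,1.1,-2.):
        for e in(0,np.pi/2,np.pi,-np.pi/2):
            p=np.zeros(28);p[0]=off;p[6]=e;p[9]=.36;p[15]=.4;p[21]=.4;p[27]=.3
            s=least_squares(res,p,max_nfev=60)
            if best is None or s.cost<best.cost:best=s
    return best
if __name__=="__main__":
    b=fit();np.set_printoptions(precision=3,suppress=True)
    print(b.cost,b.x[:7],b.x[7:].reshape(7,3));np.save("p.npy",b.x);print(np.abs(res(b.x)[:-28]).max())
E
python3 fk.py
```

```text
5.088785012089151 [ 0.308 -1.51  -1.938  1.819 -1.606  0.254 -0.867] [[-0.196  0.344  1.23 ]
 [-1.065  0.052 -0.799]
 [ 0.061  0.324 -0.074]
 [ 0.386  0.008  0.844]
 [-0.232 -0.063 -1.228]
 [ 0.304  0.025  0.75 ]
 [-0.003 -0.006 -0.257]]
1.5569878861759494
```

Run:
```python
from fk import *
import itertools
np.set_printoptions(precision=3,suppress=True)
Q=np.array([d[0] for d in D]);Rm=Ro.from_quat([[w[1],w[2],w[3],w[0]] for _,_,w in D])
def f(p,s):
    R=Ro.from_euler('z',Q[:,0]*s[0]+p[0])
    for i in range(1,7):R=R*Ro.from_euler("zyzyzyz"[i],Q[:,i]*s[i]+p[i])
    return (R*Rm.inv()).as_rotvec().ravel()
o=[]
for s in itertools.product([1,-1],repeat=6):
    s=(s[0],1)+s[1:]
    for off in(0,1.5,3,-1.5):
        for e in(0,1.57,3.14,-1.57):
            p=np.zeros(7);p[0]=off;p[6]=e
            r=least_squares(f,p,args=(s,),max_nfev=25);o.append((r.cost,s,r.x))
o.sort(key=lambda t:t[0])
for t in o[:4]:print(t[0],t[1],t[2])
```

```text
4.472236334805938e-06 (-1, 1, -1, 1, -1, 1, -1) [ 0.001  0.    -0.    -0.     0.    -0.     1.571]
4.472236334806012e-06 (-1, 1, 1, -1, -1, 1, -1) [ 0.001  3.142  3.142  3.142 -3.141 -0.     1.571]
4.472236334806253e-06 (-1, 1, 1, 1, -1, 1, -1) [ 0.001 -3.141  0.     3.141  0.    -0.     1.571]
4.472236334806353e-06 (-1, 1, -1, 1, 1, 1, -1) [ 0.001  0.    -0.     3.141 -0.    -3.142  1.571]
```

```bash
cat > sim.py <<'E'
from fk import *
S=np.array([-1,1,-1,1,-1,1,-1])
Q=np.array([d[0] for d in D])
def links(q):
    R=Ro.identity();o=[]
    for i in range(7):
        R=R*Ro.from_euler("zyzyzyz"[i],S[i]*q[i]);o.append(R)
    return o
# pos = sum z-links: base d0 (z), after q2 (3-vec), after q4 (3-vec), after q6/7 z
def feats(q):
    o=links(q);A=np.zeros((3,9));A[2,0]=1
    A[:,1:3]=o[2].as_matrix()[:,[0,2]];A[:,3:5]=o[3].as_matrix()[:,[0,2]];A[:,5:7]=o[4].as_matrix()[:,[0,2]];A[:,7:9]=o[5].as_matrix()[:,[0,2]];return A
A=np.vstack([feats(q) for q in Q]);b=np.concatenate([d[1] for d in D])
L,*_=np.linalg.lstsq(np.vstack([A,1e-3*np.eye(9)]),np.r_[b,np.zeros(9)],rcond=None)
def FK(q): return feats(q)@L,links(q)[6]*Ro.from_euler('z',np.pi/2)
def jac(q):
    x,R=FK(q);J=np.zeros((6,7))
    for i in range(7):
        d=np.array(q,float);d[i]+=1e-5;x2,R2=FK(d);J[:3,i]=(x2-x)/1e-5;J[3:,i]=(R2*R.inv()).as_rotvec()/1e-5
    return J
def step(q,x,R,n=3):
    for _ in range(n):
        a,Ra=FK(q);e=np.r_[x-a,(R*Ra.inv()).as_rotvec()];free=np.ones(7,bool)
        for _ in range(4):
            J=jac(q)[:,free];dq=np.zeros(7);dq[free]=J.T@np.linalg.solve(J@J.T+1e-5*np.eye(6),e)
            bad=free&(((q+dq)>hi)&(dq>0)|((q+dq)<lo)&(dq<0))
            if not bad.any():break
            free&=~bad
        q=q+np.clip(dq,-.15,.15)
    return np.clip(q,lo,hi)
def run(q,segs):
    q=np.array(q,float);x,R=FK(q)
    for n,t,a in segs:
        for _ in range(n):
            x=x+np.array(t)*.04;R=Ro.from_rotvec(np.radians(np.array(a)*5))*R;q=step(q,x,R)
    a,Ra=FK(q);return q,np.linalg.norm(a-x)
if __name__=="__main__":
    np.set_printoptions(precision=3,suppress=True)
    print("L",L,"res",np.abs(A@L-b).max())
    q=run(Q[0],[(20,(.18,-.38,.07),(.015,-.16,.03)),(19,(.18,-.38,0),(.015,-.16,.03))]);print(q,"real",Q[1])
    q=run(Q[6],[(20,(.13,-.27,0),(-.188,.027,.69))]);print(q,"real",Q[7])
E
python3 sim.py
```

```text
L [ 0.297 -0.085  0.626 -0.044  0.259  0.043  0.259 -0.054  0.439] res 0.059215571916573145
(array([-1.097, -0.482,  0.465,  2.361,  0.648,  0.812,  0.377]), np.float64(2.5970404375298854e-10)) real [-1.037 -0.364  0.606  2.343  0.594  0.638  0.553]
(array([-1.417, -0.49 ,  1.352,  1.854,  0.304,  1.156,  0.063]), np.float64(0.07862698142357927)) real [-1.406 -0.493  1.375  1.849  0.306  1.137  0.101]
```

```bash
python3 - <<'E'
s=open("sim.py").read()
a=s.index("def feats");b=s.index("A=np.vstack")
s=s[:a]+'''def feats(q):
    o=links(q);A=[np.eye(3)]+[m.as_matrix() for m in o];return np.hstack(A)
'''+s[b:]
s=s.replace("1e-3*np.eye(9)","3e-4*np.eye(24)").replace("np.zeros(9)","np.zeros(24)")
open("sim.py","w").write(s)
E
python3 sim.py
python3 - <<'E'
from sim import *
from itertools import product
np.set_printoptions(precision=3,suppress=True)
q0=status.observe()["joint_pos"]; x0,R0=FK(q0);print(x0,status.observe()["ee_pos"])
def go(q,wps):
    q=np.array(q,float);out=[]
    for X,R,n in wps:
        x,Ra=FK(q);dv=(R*Ra.inv()).as_rotvec()
        for k in range(1,n+1): q=step(q,x+(np.array(X)-x)*k/n,Ro.from_rotvec(dv*k/n)*Ra)
        a,Rb=FK(q);out.append((q,np.linalg.norm(a-X),np.degrees((R*Rb.inv()).magnitude())))
    return out
H=[.6105,-.1866]
for nm,w in{"direct":[],"ext":[([.75,-.05,.35],Rd(1.0),30)],"ext2":[([.75,-.25,.3],Rd(1.2),30)],"left":[([.5,.3,.3],Rd(1.4),30),([.7,0,.33],Rd(1.4),30)],"out":[([.6,.2,.33],Rd(1.4),30),([.8,0,.33],Rd(1.4),30),([.8,-.2,.3],Rd(1.4),20)]}.items():
    w=w+[([*H,.2],Rd(1.404),30),([*H,.02],Rd(1.404),20)]
    for o in go(q0,w):print(nm,*o)
E
```

```text
L [ 0.    -0.002  0.141  0.002 -0.014  0.141 -0.001 -0.014  0.277  0.001
 -0.018  0.277  0.    -0.018  0.247 -0.001 -0.     0.247  0.001 -0.
  0.169 -0.     0.     0.169] res 0.0003369658110179419
(array([-1.037, -0.361,  0.599,  2.342,  0.594,  0.64 ,  0.548]), np.float64(8.301694279763266e-11)) real [-1.037 -0.364  0.606  2.343  0.594  0.638  0.553]
(array([-1.381, -0.48 ,  1.351,  1.852,  0.278,  1.165,  0.105]), np.float64(0.07874535488332378)) real [-1.406 -0.493  1.375  1.849  0.306  1.137  0.101]
[ 0.537 -0.154  0.314] [ 0.537 -0.154  0.314]
direct [-1.515 -0.493  1.37   2.003  0.532  1.248  1.069] 0.15526741641767475 2.5428062508106386
direct [-1.465 -0.493  1.37   2.237  0.599  1.034  0.977] 0.25472055337978 3.554243149914266
ext [-1.835 -0.493  1.37   1.703  0.516  1.496  0.495] 0.195323139522461 3.5516539132702403
ext [-1.515 -0.493  1.37   2.003  0.532  1.248  1.069] 0.15526524860769728 2.543250323567792
ext [-1.465 -0.493  1.37   2.237  0.599  1.034  0.977] 0.25472056017340655 3.554241499125206
ext2 [-1.559 -0.493  1.37   1.763  0.525  1.432  0.941] 0.2432263344333572 4.
[... 344 characters left out ...]
456  0.821] 0.15771007346136173 2.836541753829237
left [-1.51  -0.492  1.366  2.005  0.53   1.247  1.07 ] 0.15635789072045764 2.5623018562488578
left [-1.461 -0.492  1.366  2.238  0.598  1.034  0.978] 0.2556507373868927 3.570391646459368
out [-2.197 -0.499  1.37   1.795  0.508  1.443  0.489] 0.09819316465824551 1.757259690632341
out [-1.902 -0.499  1.37   1.711  0.529  1.478  0.823] 0.24196121724646114 4.359451393324611
out [-1.645 -0.499  1.37   1.746  0.535  1.441  1.063] 0.2717468551074191 4.82968533661864
out [-1.519 -0.499  1.37   2.001  0.537  1.251  1.064] 0.1545954553573023 2.5295815370339065
out [-1.469 -0.499  1.37   2.236  0.605  1.039  0.972] 0.2542546018983067 3.5442530442670517
```

```bash
cat > search.py <<'E'
from sim import *
hi[2]=1.376
np.set_printoptions(precision=3,suppress=True)
def go(q,wps):
    q=np.array(q,float);mx=0;out=[]
    for X,R,n in wps:
        x,Ra=FK(q);dv=(R*Ra.inv()).as_rotvec();m=0;qm=q*0+9
        for k in range(1,n+1):
            q=step(q,x+(np.array(X)-x)*k/n,Ro.from_rotvec(dv*k/n)*Ra,2);qm=np.minimum(qm,np.minimum(q-lo,hi-q))
            a=FK(q)[0];m=max(m,np.linalg.norm(a-(x+(np.array(X)-x)*k/n)))
        out.append((q,m,qm))
        if m>.02:break
    return out
def Rtilt(az,tilt,taz):
    return Ro.from_rotvec(tilt*np.array([-np.sin(taz),np.cos(taz),0])*-1)*Rd(az)
if __name__=="__main__":
    rg=np.random.default_rng(0);q0=status.observe()["joint_pos"];H=[.6105,-.1866]
    import time;t0=time.time();best=[]
    while time.time()-t0<240:
        w=[]
        for _ in range(rg.integers(1,4)):
            rad=rg.uniform(.45,.75);a=rg.uniform(-.5,1.4)
            w.append(([round(rad*np.cos(a),2),round(rad*np.sin(a),2),round(rg.uniform(.3,.5),2)],(round(rg.uniform(-.2,2.),1),round(rg.choice([0,.3,.6]),1),round(rg.uniform(-3,3),1))))
        W=[(X,Rtilt(*t),15) for X,t in w]+[([*H,.2],Rd(1.404),15),([*H,.01],Rd(1.404),10)]
        try:o=go(q0,W)
        except Exception:continue
        if len(o)==len(W) and o[-1][1]<.02:
            sc=min(s[2].min() for s in o[1:]);best.append((len(w),-sc,w,o[-1][0]))
    best.sort(key=lambda t:(t[0]>2,t[1]));print(len(best))
    for b in best[:6]:print(*b)
E
python3 search.py
```

```text
183
2 -0.4888045982301881 [([np.float64(0.14), np.float64(0.54), 0.33], (-0.0, np.float64(0.3), 0.9)), ([np.float64(0.35), np.float64(0.4), 0.44], (0.8, np.float64(0.0), 2.0))] [-0.091  0.663  0.388  1.859 -0.374  0.691  1.918]
2 -0.4820335577119914 [([np.float64(0.17), np.float64(0.68), 0.45], (0.4, np.float64(0.0), -0.0)), ([np.float64(0.46), np.float64(0.5), 0.47], (1.0, np.float64(0.0), -0.8))] [-0.096  0.664  0.394  1.859 -0.38   0.692  1.923]
1 -0.48110925199072896 [([np.float64(0.52), np.float64(0.49), 0.42], (-0.1, np.float64(0.3), -1.0))] [-0.14   0.679  0.458  1.862 -0.443  0.703  1.977]
1 -0.4805739236300556 [([np.float64(0.39), np.float64(0.44), 0.42], (0.2, np.float64(0.0), 1.7))] [-0.205  0.704  0.55   1.866 -0.536  0.724  2.056]
2 -0.4782106661131756 [([np.float64(0.1), np.float64(0.46), 0.41], (0.5, np.float64(0.0), 2.0)), ([np.float64(0.28), np.float64(0.53), 0.33], (0.1, np.float64(0.3), 2.2))] [-0.039  0.65   0.315  1.856 -0.302  0.682  1.857]
2 -0.47155935217421896 [([np.float64(0.17), np.float64(0.64), 0.37], (-0.0, np.float64(0.0), -1.2)), ([np.float64(0.22), np.float64(0.44), 0.36], (1.1, np.float64(0.3), -2.8))] [-0.123  0.673  0.433  1.861 -0.419  0.698  1.957]
```

Run:
```python
from search import *
q0=status.observe()["joint_pos"];H=[.6105,-.1866]
W=[([.39,.44,.42],Rd(.2),40),([*H,.3],Rd(1.404),40),([*H,.15],Rd(1.404),10),([*H,.006],Rd(1.404),10),([*H,.3],Rd(1.404),10),([.472,.4,.3],Rd(1.404),40),([.472,.4,.02],Rd(1.404),20)]
for o in go(q0,W):print(*o)
delta([.39,.44,.42],Rd(.2))
```

```text
[-1.57   0.199  0.747  1.575 -0.136  1.421 -0.613] 1.2005315358132908e-07 [1.28  0.027 0.024 0.474 0.884 0.629 2.117]
[-0.44   0.415  0.872  1.651 -0.333  1.233  1.906] 2.0547041534390075e-07 [1.292 0.54  0.391 0.633 0.687 0.638 0.824]
[-0.36   0.558  0.771  1.803 -0.463  0.971  2.008] 7.97312426131088e-08 [2.416 0.926 0.511 0.657 0.557 0.811 0.722]
[-0.251  0.733  0.62   1.869 -0.616  0.739  2.123] 5.733672023028329e-08 [2.5   1.074 0.618 0.591 0.404 0.579 0.607]
[-0.443  0.416  0.876  1.651 -0.335  1.233  1.908] 1.0259806934244454e-06 [2.407 0.916 0.5   0.598 0.435 0.625 0.631]
[-1.364  0.337  0.724  1.688 -0.237  1.206  0.821] 8.286091607664104e-08 [1.486 0.708 0.48  0.621 0.695 0.823 0.849]
[-1.196  0.657  0.525  1.906 -0.49   0.708  1.022] 5.886249139802477e-08 [1.491 0.849 0.657 0.554 0.53  0.548 1.708]
t 15.2 q [-1.463 -0.493  1.375  1.929  0.45   1.136  0.422] ee [ 0.537 -0.154  0.314] open 1.0019070139124697
travel units [-3.671 14.852  2.646] ang units [-0.527  2.421 -5.023] deg 28.006228559416
```

Request:
{"fn": "servo_tool", "kwargs": {"steps": [{"travel": [-0.092,0.371,0.066],"angular": [-0.013,0.06,-0.126]},{"travel": [-0.092,0.371,0.066],"angular": [-0.013,0.06,-0.126]},{"travel": [-0.092,0.371,0.066],"angular": [-0.013,0.06,-0.126]},{"travel": [-0.092,0.371,0.066],"angular": [-0.013,0.06,-0.126]},{"travel": [-0.092,0.371,0.066],"angular": [-0.013,0.06,-0.126]},{"travel": [-0.092,0.371,0.066],"angular": [-0.013,0.06,-0.126]},{"travel": [-0.092,0.371,0.066],"angular": [-0.013,0.06,-0.126]},{"travel": [-0.092,0.371,0.066],"angular": [-0.013,0.06,-0.126]},{"travel": [-0.092,0.371,0.066],"angular": [-0.013,0.06,-0.126]},{"travel": [-0.092,0.371,0.066],"angular": [-0.013,0.06,-0.126]},{"travel": [-0.092,0.371,0.066],"angular": [-0.013,0.06,-0.126]},{"travel": [-0.092,0.371,0.066],"angular": [-0.013,0.06,-0.126]},{"travel": [-0.092,0.371,0.066],"angular": [-0.013,0.06,-0.126]},{"travel": [-0.092,0.371,0.066],"angular": [-0.013,0.06,-0.126]},{"travel": [-0.092,0.371,0.066],"angular": [-0.013,0.06,-0.126]},{"travel": [-0.092,0.371,0.066],"angular": [-0.013,0.06,-0.126]},{"travel": [-0.092,0.371,0.066],"angular": [-0.013,0.06,-0.126]},{"travel": [-0.092,0.371,0.066],"angular": [-0.013,0.06,-0.126]},{"travel": [-0.092,0.371,0.066],"angular": [-0.013,0.06,-0.126]},{"travel": [-0.092,0.371,0.066],"angular": [-0.013,0.06,-0.126]}]}}

```text
time: 16.87
ee_pos: [0.4632, 0.142, 0.3667]
tcp_rot: [0.034, 0.547, 0.836, 0.043]
force: [-0.1, -0.5, 0.0]
opening: 0.998
finger_force: 0.0
```

Request:
{"fn": "servo_tool", "kwargs": {"steps": [{"travel": [-0.092,0.371,0.066],"angular": [-0.013,0.06,-0.126]},{"travel": [-0.092,0.371,0.066],"angular": [-0.013,0.06,-0.126]},{"travel": [-0.092,0.371,0.066],"angular": [-0.013,0.06,-0.126]},{"travel": [-0.092,0.371,0.066],"angular": [-0.013,0.06,-0.126]},{"travel": [-0.092,0.371,0.066],"angular": [-0.013,0.06,-0.126]},{"travel": [-0.092,0.371,0.066],"angular": [-0.013,0.06,-0.126]},{"travel": [-0.092,0.371,0.066],"angular": [-0.013,0.06,-0.126]},{"travel": [-0.092,0.371,0.066],"angular": [-0.013,0.06,-0.126]},{"travel": [-0.092,0.371,0.066],"angular": [-0.013,0.06,-0.126]},{"travel": [-0.092,0.371,0.066],"angular": [-0.013,0.06,-0.126]},{"travel": [-0.092,0.371,0.066],"angular": [-0.013,0.06,-0.126]},{"travel": [-0.092,0.371,0.066],"angular": [-0.013,0.06,-0.126]},{"travel": [-0.092,0.371,0.066],"angular": [-0.013,0.06,-0.126]},{"travel": [-0.092,0.371,0.066],"angular": [-0.013,0.06,-0.126]},{"travel": [-0.092,0.371,0.066],"angular": [-0.013,0.06,-0.126]},{"travel": [-0.092,0.371,0.066],"angular": [-0.013,0.06,-0.126]},{"travel": [-0.092,0.371,0.066],"angular": [-0.013,0.06,-0.126]},{"travel": [-0.092,0.371,0.066],"angular": [-0.013,0.06,-0.126]},{"travel": [-0.092,0.371,0.066],"angular": [-0.013,0.06,-0.126]},{"travel": [-0.092,0.371,0.066],"angular": [-0.013,0.06,-0.126]}]}}

```text
time: 18.53
ee_pos: [0.3894, 0.4393, 0.4209]
tcp_rot: [0.001, 0.636, 0.771, 0.001]
force: [-0.5, -0.6, 0.3]
opening: 0.999
finger_force: 0.0
```

Run:
```python
from search import *
q0=status.observe()["joint_pos"];H=[.6105,-.1866]
W=[([*H,.3],Rd(1.404),40),([*H,.006],Rd(1.404),20),([*H,.3],Rd(1.404),10),([.472,.4,.3],Rd(1.404),40),([.472,.4,.02],Rd(1.404),20)]
for o in go(q0,W):print(*o)
delta([*H,.3],Rd(1.404))
```

```text
[-0.439  0.414  0.87   1.651 -0.332  1.233  1.905] 2.0570772791488285e-07 [1.298 0.536 0.393 0.632 0.688 0.637 0.825]
[-0.25   0.733  0.619  1.869 -0.615  0.739  2.122] 7.409539228771553e-08 [2.416 0.926 0.513 0.591 0.405 0.579 0.608]
[-0.442  0.415  0.875  1.651 -0.334  1.233  1.908] 1.0254822718916556e-06 [2.408 0.915 0.501 0.598 0.436 0.624 0.631]
[-1.362  0.337  0.721  1.688 -0.236  1.206  0.82 ] 8.254132095741388e-08 [1.488 0.707 0.482 0.621 0.696 0.823 0.849]
[-1.195  0.657  0.523  1.906 -0.488  0.708  1.021] 5.8698269481169537e-08 [1.493 0.848 0.66  0.554 0.532 0.548 1.709]
t 18.5333 q [-1.564  0.193  0.734  1.575 -0.128  1.422 -0.629] ee [0.389 0.439 0.421] open 0.9990116398184139
travel units [  5.528 -15.646  -3.022] ang units [-0.018  0.028 13.895] deg 69.47558396215017
```

Request:
{"fn": "servo_tool", "kwargs": {"steps": [{"travel": [0.138,-0.391,-0.05],"angular": [0,0,0.347]},{"travel": [0.138,-0.391,-0.05],"angular": [0,0,0.347]},{"travel": [0.138,-0.391,-0.05],"angular": [0,0,0.347]},{"travel": [0.138,-0.391,-0.05],"angular": [0,0,0.347]},{"travel": [0.138,-0.391,-0.05],"angular": [0,0,0.347]},{"travel": [0.138,-0.391,-0.05],"angular": [0,0,0.347]},{"travel": [0.138,-0.391,-0.05],"angular": [0,0,0.347]},{"travel": [0.138,-0.391,-0.05],"angular": [0,0,0.347]},{"travel": [0.138,-0.391,-0.05],"angular": [0,0,0.347]},{"travel": [0.138,-0.391,-0.05],"angular": [0,0,0.347]},{"travel": [0.138,-0.391,-0.05],"angular": [0,0,0.347]},{"travel": [0.138,-0.391,-0.05],"angular": [0,0,0.347]},{"travel": [0.138,-0.391,-0.05],"angular": [0,0,0.347]},{"travel": [0.138,-0.391,-0.05],"angular": [0,0,0.347]},{"travel": [0.138,-0.391,-0.05],"angular": [0,0,0.347]},{"travel": [0.138,-0.391,-0.05],"angular": [0,0,0.347]},{"travel": [0.138,-0.391,-0.05],"angular": [0,0,0.347]},{"travel": [0.138,-0.391,-0.05],"angular": [0,0,0.347]},{"travel": [0.138,-0.391,-0.05],"angular": [0,0,0.347]},{"travel": [0.138,-0.391,-0.05],"angular": [0,0,0.347]}]}}

```text
time: 20.2
ee_pos: [0.5007, 0.1247, 0.381]
tcp_rot: [0.001, 0.377, 0.926, 0.002]
force: [-0.2, 1.7, -0.3]
opening: 1.0
finger_force: 0.0
```

Request:
{"fn": "servo_tool", "kwargs": {"steps": [{"travel": [0.138,-0.391,-0.05],"angular": [0,0,0.347]},{"travel": [0.138,-0.391,-0.05],"angular": [0,0,0.347]},{"travel": [0.138,-0.391,-0.05],"angular": [0,0,0.347]},{"travel": [0.138,-0.391,-0.05],"angular": [0,0,0.347]},{"travel": [0.138,-0.391,-0.05],"angular": [0,0,0.347]},{"travel": [0.138,-0.391,-0.05],"angular": [0,0,0.347]},{"travel": [0.138,-0.391,-0.05],"angular": [0,0,0.347]},{"travel": [0.138,-0.391,-0.05],"angular": [0,0,0.347]},{"travel": [0.138,-0.391,-0.05],"angular": [0,0,0.347]},{"travel": [0.138,-0.391,-0.05],"angular": [0,0,0.347]},{"travel": [0.138,-0.391,-0.05],"angular": [0,0,0.347]},{"travel": [0.138,-0.391,-0.05],"angular": [0,0,0.347]},{"travel": [0.138,-0.391,-0.15],"angular": [0,0,0.347]},{"travel": [0.138,-0.391,-0.15],"angular": [0,0,0.347]},{"travel": [0.138,-0.391,-0.15],"angular": [0,0,0.347]},{"travel": [0.138,-0.391,-0.15],"angular": [0,0,0.347]},{"travel": [0.138,-0.391,-0.15],"angular": [0,0,0.347]},{"travel": [0.138,-0.391,-0.15],"angular": [0,0,0.347]},{"travel": [0.138,-0.391,-0.15],"angular": [0,0,0.347]},{"travel": [0.138,-0.391,-0.15],"angular": [0,0,0.347]},{"travel": [0.138,-0.391,-0.15],"angular": [0,0,0.347]},{"travel": [0,0,0],"angular": [0,0,0]}]}}

```text
invalid input at $.steps: expected 1 to 20 rows
```

Request:
{"fn": "servo_tool", "kwargs": {"steps": [{"travel": [0.138,-0.391,-0.05],"angular": [0,0,0.347]},{"travel": [0.138,-0.391,-0.05],"angular": [0,0,0.347]},{"travel": [0.138,-0.391,-0.05],"angular": [0,0,0.347]},{"travel": [0.138,-0.391,-0.05],"angular": [0,0,0.347]},{"travel": [0.138,-0.391,-0.05],"angular": [0,0,0.347]},{"travel": [0.138,-0.391,-0.05],"angular": [0,0,0.347]},{"travel": [0.138,-0.391,-0.05],"angular": [0,0,0.347]},{"travel": [0.138,-0.391,-0.05],"angular": [0,0,0.347]},{"travel": [0.138,-0.391,-0.05],"angular": [0,0,0.347]},{"travel": [0.138,-0.391,-0.05],"angular": [0,0,0.347]},{"travel": [0.138,-0.391,-0.05],"angular": [0,0,0.347]},{"travel": [0.138,-0.391,-0.15],"angular": [0,0,0.347]},{"travel": [0.138,-0.391,-0.15],"angular": [0,0,0.347]},{"travel": [0.138,-0.391,-0.15],"angular": [0,0,0.347]},{"travel": [0.138,-0.391,-0.15],"angular": [0,0,0.347]},{"travel": [0.138,-0.391,-0.15],"angular": [0,0,0.347]},{"travel": [0.138,-0.391,-0.15],"angular": [0,0,0.347]},{"travel": [0.138,-0.391,-0.15],"angular": [0,0,0.347]},{"travel": [0.138,-0.391,-0.15],"angular": [0,0,0.347]},{"travel": [0,0,0],"angular": [0,0,0]}]}}

```text
time: 21.87
ee_pos: [0.6055, -0.1747, 0.3096]
tcp_rot: [-0.0, 0.099, 0.995, 0.001]
force: [0.0, -1.2, -0.2]
opening: 0.999
finger_force: 0.0
```

Run:
```python
from plan import *
delta([.6105,-.1866,.006],Rd(1.404))
p=camera_params("wrist");im=camera("wrist");cv2.imwrite("pics/w3.png",im[:,:,::-1])
for c,s,m in blobs(rng(im,(6,120,80),(20,255,255)),400):
    k,_=cv2.findContours(m.astype(np.uint8),0,1);k=max(k,key=cv2.contourArea)[:,0]
    X=onplane("wrist",k,.032,p)[:,:2];R=cv2.minAreaRect(X.astype(np.float32)*1000);print(c,s,R)
```

```text
t 21.8667 q [-0.488  0.403  0.91   1.654 -0.334  1.25   1.863] ee [ 0.606 -0.175  0.31 ] open 0.9992970081965755
travel units [ 0.125 -0.297 -7.591] ang units [-0.019 -0.001  0.365] deg 1.8288623083383517
[268.712  34.062] [ 211    0  108   76 3802] ((449.8089294433594, -188.42141723632812), (75.99439239501953, 73.45429992675781), 16.702417373657227)
[ 56.133 140.916] [ 29 114  52  48 475] ((507.7840881347656, -417.196533203125), (37.30827713012695, 49.251155853271484), 21.622678756713867)
[301.074 195.692] [ 283  159   37   80 2156] ((611.3992309570312, -190.07266235351562), (34.395389556884766, 80.17200469970703), 80.03962707519531)
[ 43.52  220.099] [  0 188  88  57 687] ((577.5986328125, -451.1032409667969), (33.81342315673828, 112.29065704345703), 11.406814575195312)
[357.702 327.599] [ 324  305   67   43 1338] ((762.8875732421875, -161.8245849609375), (75.61550903320312, 39.03485870361328), 59.46961975097656)
```

View pics/w3.png

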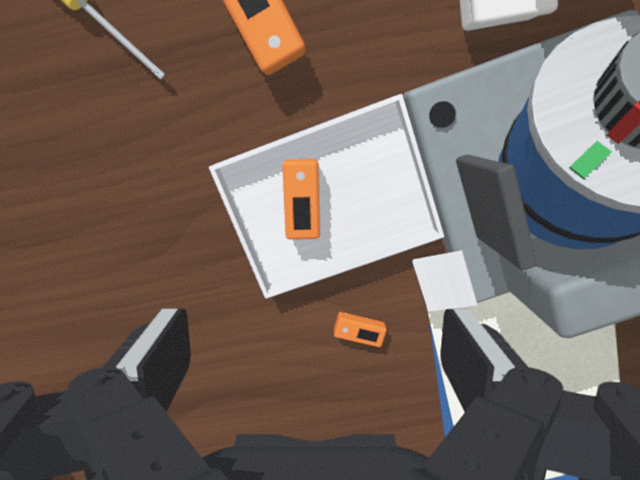

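The wrist view shows the housing at (301,196) in the tray, measuring 80 x 34 mm at (0.611, -0.189). That agrees with the first measurement, so I go down.

Request:
{"fn": "servo_tool", "kwargs": {"steps": [{"travel": [0.028,-0.07,-0.4],"angular": [0,0,0.075]},{"travel": [0.028,-0.07,-0.4],"angular": [0,0,0.075]},{"travel": [0.028,-0.07,-0.4],"angular": [0,0,0.075]},{"travel": [0.028,-0.07,-0.4],"angular": [0,0,0.075]},{"travel": [0.028,-0.065,-0.4],"angular": [0,0,0.075]},{"travel": [0,0,-0.4],"angular": [0,0,0]},{"travel": [0,0,-0.4],"angular": [0,0,0]},{"travel": [0,0,-0.4],"angular": [0,0,0]},{"travel": [0,0,-0.4],"angular": [0,0,0]},{"travel": [0,0,-0.4],"angular": [0,0,0]},{"travel": [0,0,-0.4],"angular": [0,0,0]},{"travel": [0,0,-0.4],"angular": [0,0,0]},{"travel": [0,0,-0.4],"angular": [0,0,0]},{"travel": [0,0,-0.4],"angular": [0,0,0]},{"travel": [0,0,-0.4],"angular": [0,0,0]},{"travel": [0,0,-0.4],"angular": [0,0,0]},{"travel": [0,0,0],"angular": [0,0,0]}]}}

```text
time: 23.33
ee_pos: [0.61, -0.1842, 0.0522]
tcp_rot: [-0.001, 0.082, 0.997, 0.002]
force: [-0.1, 0.5, -0.4]
opening: 0.997
finger_force: 0.0
```

Request:
{"fn": "servo_tool", "kwargs": {"steps": [{"travel": [0,0,-0.3],"angular": [0,0,0]},{"travel": [0,0,-0.3],"angular": [0,0,0]},{"travel": [0,0,-0.2],"angular": [0,0,0]},{"travel": [0,0,-0.2],"angular": [0,0,0]},{"travel": [0,0,-0.15],"angular": [0,0,0]},{"travel": [0,0,0],"angular": [0,0,0]},{"travel": [0,0,0],"angular": [0,0,0]}]}}

```text
time: 23.92
ee_pos: [0.6106, -0.1862, 0.0086]
tcp_rot: [0.0, 0.082, 0.997, 0.002]
force: [0.2, 0.3, 0.5]
opening: 0.997
finger_force: 0.0
```

Request:
{"fn": "servo_tool", "kwargs": {"steps": [{"travel": [0,-0.05,-0.05],"angular": [0,0,0]},{"travel": [0,0,0],"angular": [0,0,0]}]}}

```text
time: 24.08
ee_pos: [0.6108, -0.1885, 0.0069]
tcp_rot: [0.001, 0.082, 0.997, 0.001]
force: [0.4, 0.4, 0.2]
opening: 1.0
finger_force: 0.0
```

Request:
{"fn": "servo_tool", "kwargs": {"steps": [{"travel": [0,0,0],"angular": [0,0,0]},{"travel": [0,0,0],"angular": [0,0,0]},{"travel": [0,0,0],"angular": [0,0,0]},{"travel": [0,0,0],"angular": [0,0,0]},{"travel": [0,0,0],"angular": [0,0,0]},{"travel": [0,0,0],"angular": [0,0,0]},{"travel": [0,0,0],"angular": [0,0,0]},{"travel": [0,0,0],"angular": [0,0,0]},{"travel": [0,0,0],"angular": [0,0,0]},{"travel": [0,0,0],"angular": [0,0,0]}], "gripper": 0, "newtons": 40}}

```text
time: 24.92
ee_pos: [0.6108, -0.1881, 0.007]
tcp_rot: [0.001, 0.082, 0.997, 0.002]
force: [-1.0, 1.1, 5.7]
opening: 0.412
finger_force: 40.5
```

Request:
{"fn": "servo_tool", "kwargs": {"steps": [{"travel": [0,0,0.1],"angular": [0,0,0]},{"travel": [0,0,0.2],"angular": [0,0,0]},{"travel": [0,0,0.4],"angular": [0,0,0]},{"travel": [0,0,0.45],"angular": [0,0,0]},{"travel": [0,0,0.45],"angular": [0,0,0]},{"travel": [0,0,0.45],"angular": [0,0,0]},{"travel": [0,0,0.45],"angular": [0,0,0]},{"travel": [0,0,0.45],"angular": [0,0,0]},{"travel": [0,0,0.45],"angular": [0,0,0]},{"travel": [0,0,0.45],"angular": [0,0,0]},{"travel": [0,0,0.45],"angular": [0,0,0]},{"travel": [0,0,0.45],"angular": [0,0,0]},{"travel": [0,0,0.45],"angular": [0,0,0]},{"travel": [0,0,0.45],"angular": [0,0,0]},{"travel": [0,0,0.45],"angular": [0,0,0]},{"travel": [0,0,0.45],"angular": [0,0,0]},{"travel": [0,0,0.45],"angular": [0,0,0]},{"travel": [0,0,0.45],"angular": [0,0,0]},{"travel": [0,0,0.45],"angular": [0,0,0]},{"travel": [0,0,0.2],"angular": [0,0,0]}]}}

```text
time: 26.58
ee_pos: [0.6107, -0.1888, 0.3341]
tcp_rot: [0.002, 0.083, 0.997, 0.002]
force: [1.5, -0.3, -0.2]
opening: 0.419
finger_force: 40.0
```

Run:
```python
from search import *
q0=status.observe()["joint_pos"]
W=[([.472,.4,.32],Rd(1.406),30),([.472,.4,.02],Rd(1.406),20),([.472,.4,.3],Rd(1.406),20)]
for o in go(q0,W):print(*o)
delta([.472,.4,.32],Rd(1.406))
```

```text
[-1.376  0.324  0.738  1.662 -0.228  1.244  0.816] 2.9138419569236704e-07 [1.474 0.683 0.448 0.657 0.706 0.762 0.86 ]
[-1.2    0.659  0.531  1.906 -0.496  0.709  1.029] 7.796720547358626e-08 [1.479 0.835 0.642 0.554 0.524 0.549 1.701]
[-1.372  0.34   0.736  1.689 -0.242  1.206  0.828] 6.005034749859087e-08 [1.478 0.84  0.64  0.558 0.538 0.573 1.712]
t 26.5833 q [-0.458  0.4    0.909  1.602 -0.329  1.298  1.907] ee [ 0.611 -0.189  0.334] open 0.4187849965196131
travel units [-3.467 14.719 -0.353] ang units [-0.032  0.047  0.009] deg 0.28977538994473756
```

Request:
{"fn": "servo_tool", "kwargs": {"steps": [{"travel": [-0.05,0.2,0],"angular": [0,0,0]},{"travel": [-0.09,0.38,0],"angular": [0,0,0]},{"travel": [-0.09,0.38,0],"angular": [0,0,0]},{"travel": [-0.09,0.38,0],"angular": [0,0,0]},{"travel": [-0.09,0.38,0],"angular": [0,0,0]},{"travel": [-0.09,0.38,0],"angular": [0,0,0]},{"travel": [-0.09,0.38,0],"angular": [0,0,0]},{"travel": [-0.09,0.38,0],"angular": [0,0,0]},{"travel": [-0.09,0.38,0],"angular": [0,0,0]},{"travel": [-0.09,0.38,0],"angular": [0,0,0]},{"travel": [-0.09,0.38,0],"angular": [0,0,0]},{"travel": [-0.09,0.38,0],"angular": [0,0,0]},{"travel": [-0.09,0.38,0],"angular": [0,0,0]},{"travel": [-0.09,0.38,0],"angular": [0,0,0]},{"travel": [-0.09,0.38,0],"angular": [0,0,0]},{"travel": [-0.09,0.38,0],"angular": [0,0,0]},{"travel": [-0.09,0.38,0],"angular": [0,0,0]},{"travel": [-0.09,0.38,0],"angular": [0,0,0]},{"travel": [-0.09,0.38,0],"angular": [0,0,0]},{"travel": [-0.09,0.38,0],"angular": [0,0,0]}]}}

```text
time: 28.25
ee_pos: [0.5391, 0.1098, 0.3299]
tcp_rot: [-0.0, 0.082, 0.997, 0.001]
force: [0.3, -0.2, -0.7]
opening: 0.417
finger_force: 40.0
```

Request:
{"fn": "servo_tool", "kwargs": {"steps": [{"travel": [-0.09,0.38,0],"angular": [0,0,0]},{"travel": [-0.09,0.38,0],"angular": [0,0,0]},{"travel": [-0.09,0.38,0],"angular": [0,0,0]},{"travel": [-0.09,0.38,0],"angular": [0,0,0]},{"travel": [-0.09,0.38,0],"angular": [0,0,0]},{"travel": [-0.09,0.38,0],"angular": [0,0,0]},{"travel": [-0.09,0.38,0],"angular": [0,0,0]},{"travel": [-0.09,0.38,0],"angular": [0,0,0]},{"travel": [-0.09,0.38,0],"angular": [0,0,0]},{"travel": [-0.09,0.38,0],"angular": [0,0,0]},{"travel": [-0.09,0.38,0],"angular": [0,0,0]},{"travel": [-0.09,0.38,0],"angular": [0,0,0]},{"travel": [-0.09,0.38,0],"angular": [0,0,0]},{"travel": [-0.09,0.38,0],"angular": [0,0,0]},{"travel": [-0.09,0.38,0],"angular": [0,0,0]},{"travel": [-0.09,0.38,0],"angular": [0,0,0]},{"travel": [-0.09,0.38,0],"angular": [0,0,0]},{"travel": [-0.09,0.38,0],"angular": [0,0,0]},{"travel": [-0.09,0.38,0],"angular": [0,0,0]},{"travel": [0,0,0],"angular": [0,0,0]}]}}

```text
time: 29.92
ee_pos: [0.4703, 0.4017, 0.3301]
tcp_rot: [0.0, 0.08, 0.997, 0.002]
force: [-0.4, 0.4, -0.7]
opening: 0.416
finger_force: 40.1
```

Run:
```python
from plan import *
delta([.472,.4,.02],Rd(1.406))
im=camera("wrist");cv2.imwrite("pics/w4.png",im[:,:,::-1])
```

```text
t 29.9167 q [-1.375  0.312  0.73   1.649 -0.219  1.261  0.807] ee [0.47  0.402 0.33 ] open 0.4164039363278957
travel units [ 0.043 -0.042 -7.754] ang units [-0.036  0.008 -0.043] deg 0.28360421050718293
```

View pics/w4.png

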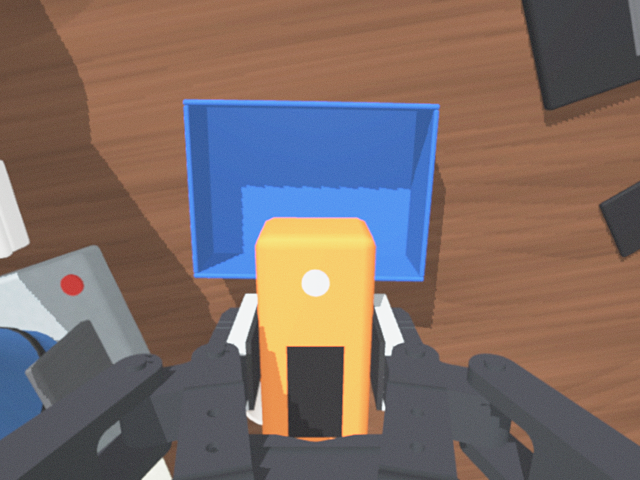

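Run:
```python
from plan import *
X=onplane("wrist",[(185,101),(438,105),(424,280),(195,278)],.075);print(X,X.mean(0),np.linalg.norm(np.diff(X,axis=0),axis=1))
```

```text
[[0.36900451 0.29908774 0.075     ]
 [0.40857169 0.52164774 0.075     ]
 [0.57367867 0.49386326 0.075     ]
 [0.53469239 0.26834044 0.075     ]] [0.47148682 0.39573479 0.075     ] [0.22604981 0.16742847 0.2288678 ]
```

The view shows the housing held, with the tote below it (rim corners (185,101) to (424,280), size 168 x 228 mm, centre (0.471, 0.396)). Lowering it in.

Request:
{"fn": "servo_tool", "kwargs": {"steps": [{"travel": [0,-0.03,-0.4],"angular": [0,0,0]},{"travel": [0,-0.03,-0.45],"angular": [0,0,0]},{"travel": [0,-0.03,-0.45],"angular": [0,0,0]},{"travel": [0,-0.03,-0.45],"angular": [0,0,0]},{"travel": [0,-0.02,-0.45],"angular": [0,0,0]},{"travel": [0,0,-0.45],"angular": [0,0,0]},{"travel": [0,0,-0.45],"angular": [0,0,0]},{"travel": [0,0,-0.45],"angular": [0,0,0]},{"travel": [0,0,-0.45],"angular": [0,0,0]},{"travel": [0,0,-0.45],"angular": [0,0,0]},{"travel": [0,0,-0.45],"angular": [0,0,0]},{"travel": [0,0,-0.45],"angular": [0,0,0]},{"travel": [0,0,-0.45],"angular": [0,0,0]},{"travel": [0,0,-0.45],"angular": [0,0,0]},{"travel": [0,0,-0.45],"angular": [0,0,0]},{"travel": [0,0,-0.45],"angular": [0,0,0]},{"travel": [0,0,-0.3],"angular": [0,0,0]},{"travel": [0,0,-0.2],"angular": [0,0,0]},{"travel": [0,0,0],"angular": [0,0,0]},{"travel": [0,0,0],"angular": [0,0,0]}]}}

```text
time: 31.63
ee_pos: [0.4722, 0.3919, 0.025]
tcp_rot: [0.001, 0.082, 0.997, 0.002]
force: [0.2, 0.4, -0.7]
opening: 0.414
finger_force: 40.1
```

Request:
{"fn": "servo_tool", "kwargs": {"steps": [{"travel": [0,0,-0.15],"angular": [0,0,0]},{"travel": [0,0,-0.15],"angular": [0,0,0]},{"travel": [0,0,-0.07],"angular": [0,0,0]},{"travel": [0,0,0],"angular": [0,0,0]},{"travel": [0,0,0],"angular": [0,0,0]}]}}

```text
time: 32.05
ee_pos: [0.4719, 0.3919, 0.0098]
tcp_rot: [0.0, 0.082, 0.997, 0.002]
force: [-0.8, 1.0, -1.0]
opening: 0.413
finger_force: 40.1
```

Request:
{"fn": "servo_tool", "kwargs": {"steps": [{"travel": [0,0,0],"angular": [0,0,0]},{"travel": [0,0,0],"angular": [0,0,0]},{"travel": [0,0,0],"angular": [0,0,0]},{"travel": [0,0,0],"angular": [0,0,0]},{"travel": [0,0,0],"angular": [0,0,0]},{"travel": [0,0,0.1],"angular": [0,0,0]},{"travel": [0,0,0.2],"angular": [0,0,0]},{"travel": [0,0,0.4],"angular": [0,0,0]},{"travel": [0,0,0.4],"angular": [0,0,0]},{"travel": [0,0,0.4],"angular": [0,0,0]},{"travel": [0,0,0.4],"angular": [0,0,0]},{"travel": [0,0,0.4],"angular": [0,0,0]},{"travel": [0,0,0.4],"angular": [0,0,0]},{"travel": [0,0,0.4],"angular": [0,0,0]},{"travel": [0,0,0.4],"angular": [0,0,0]},{"travel": [0,0,0.4],"angular": [0,0,0]},{"travel": [0,0,0.4],"angular": [0,0,0]},{"travel": [0,0,0.4],"angular": [0,0,0]},{"travel": [0,0,0.2],"angular": [0,0,0]},{"travel": [0,0,0],"angular": [0,0,0]}], "gripper": 1}}

```text
time: 33.72
ee_pos: [0.4726, 0.3924, 0.208]
tcp_rot: [0.001, 0.082, 0.997, 0.003]
force: [-0.2, 0.8, -0.4]
opening: 0.999
finger_force: 0.0
```

Run:
```python
from plan import *
im=camera("wrist");sc=camera("scene");cv2.imwrite("pics/f.png",np.hstack([cv2.resize(im,(400,300)),cv2.resize(sc[130:430,60:460],(400,300))])[:,:,::-1])
p=camera_params("wrist")
for c,s,m in blobs(rng(im,(6,120,80),(20,255,255)),400):
    k,_=cv2.findContours(m.astype(np.uint8),0,1);k=max(k,key=cv2.contourArea)[:,0]
    print(c,cv2.minAreaRect((onplane("wrist",k,.033,p)[:,:2]*1000).astype(np.float32)))
```

```text
[320.11204013 188.48494983] ((471.1708679199219, 390.9613037109375), (33.95829391479492, 79.91712951660156), 81.41919708251953)
```

View pics/f.png

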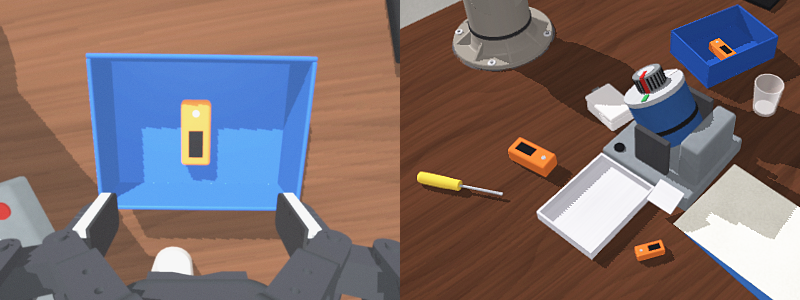

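The housing lies flat in the tote at (195,132), the collar's stripe points at the green mark, and the bystanders have not moved.

```bash
python3 -c "
from bench import ticket
print(ticket.job_done())"
```

```text
the job is handed in; nothing more can be done
None
```

The job is handed in at about 34 s: the collar is locked at its stop with the red stripe at the green mark, the orange housing is in the blue tote and the bystanders are untouched; one doubt is that joint 3 read 1.375 rad for a moment, just over its listed 1.37 limit.

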